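Move the clip-on work light to the tool rack and aim it at the hub

ROBOT

A 6-joint arm with a two-finger parallel gripper is mounted at the origin on the work surface. World frame = base frame: x ahead of the robot, y to its left, z up, the work surface at z = 0. Lengths are in mm, angles in rad, forces in N, time in s.
With the tool pointing down it reaches from about 275 to 1000 mm from the base axis. Payload 8.4 kg.
Tool frame: the origin (TCP) lies at the very end of the fingers, on their centre line; the grasp point (between the pads) lies 19 mm behind it; z points along the fingers, y is the line along which they close (so a half turn about z gives the same grasp; the last joint's range is limited). The gripper opens to 85 mm and grips with 20 to 120 N. Pads are 22 mm wide; open, the fingers measure 114 mm over their backs; the gripper's body (76 mm by 85 mm) begins 54 mm behind the grasp point. The pads swing forward as they close: fully open they stand 13 mm farther back than shut.
Start: joints at [-1.125, 0.353, 1.633, -0, 1.155, -0.002], TCP at [270.614, -563.379, 203.981] pointing down, gripper open.
Joint ranges: [-2.63, 2.63], [-0.92, 2.1], [0.06, 2.66], [-1.3, 4.44], [0, 2.69], [-3.02, 3.02]. Speed limits (rad/s): [2.22, 2.22, 2.79, 3.14, 3.14, 3.14].

INTERFACE

Orientations are given as [roll, pitch, yaw] about the fixed x, y, z axes, in that order (R = Rz(yaw) Ry(pitch) Rx(roll)).
In Python, from rig import r, vision gives the robot as it stands. The module is installed in compiled form; this text tells all that it offers.
- The arm moves only by the tool play_rows, never from a script. Its argument "steps" is a list of rows, each an object with "delta_pos": the shift along the tool's x, y, z in cm, a list of three; "yaw": the turn about the tool's z in rad; "jaw": the opening in per cent of the stroke, from 0 (shut) to 100 (fully open). A call has exactly 8 rows; each row is the pose to reach, as a shift and turn from the pose commanded when the call began, along the tool's axes at that moment; what a row does not reach only later rows make up. A row lasts 1/10 s, in which the tool goes at most 50 mm and 8.59 degrees, less where a joint would pass 70% of its speed; a pose out of reach is approached as far as the arm can. A call with a gripper value outside its range is refused whole. The fingers move at their own pace and stop on an object; "grip_force" is the grip in N (left out, the last holds). Time passes only in rows, so rows that repeat a pose let the fingers close, or fill a call up. It gives the time, the measured TCP pose, the force, the opening and the grip force at its end, in the units of the state.
- r.sense(): the state, without advancing time (a new reading comes with each control period).
- vision.grab_frame(name): name is "side" or "top"; returns (picture, depth): 420x560x3 uint8, red, green, blue; 420x560 float32, mm along the optical axis (not along the pixel's ray), 0 where there is no reading.
- vision.calibration(name): a dict with "mtx" (3x3 intrinsics, pixels), "extrinsics" (4x4, takes a point from camera to world coordinates). Camera axes: x right, y down, z forward; pixel columns grow to the right and rows downward; lengths in mm; the calibration is good to about 2 mm. A picture is of the moment at which its call begins. calibration takes no time and is no camera call.
- r.sign_off(): hands the job in; it is judged then, once.
Trained networks look in the newest picture that a camera, given by its name, has taken for a name from the list of things; names that differ only in an ending like _2 or _b are one class to them, and where a whole thing is asked for, a point or a joint stands for the part that bears it (a point fixed in the world has none). Each returns a list of dicts, best first, with "conf" (0 to 1); they miss things now and then, are a little off and sometimes report something else, mostly with a low value. They report only what shows in the picture. A call takes as long as a camera call. They do not tell look-alikes from the thing itself.
- vision.cut_out(camera, thing): "region" (420x560 bool, what is visible of it) and "uv" ([column, row] in pixels, amid what is visible of it).
- vision.landmark_of(camera, thing): "uv" ([column, row] in pixels: a listed point, or the origin of a listed thing).
The state is a dict: "clock": time; "qpos": joint angles; "qvel": joint speeds; "joint_efforts": joint torques, N m; "eef_pos": TCP position; "tcp_rot": TCP orientation; "contact_force": force on the tool from outside, world axes, zero at the start; "wrist_torque": the same for the moment, N m; "opening": opening from 0.0 (shut) to 1.0 (fully open); "grasp_force": force on a finger pad.
Only numpy, scipy, OpenCV 4.12 (cv2) and the standard library are available. Lean on these libraries where they do the work, as an engineer would, in place of code of your own. Each camera call takes 0.05 s, during which the arm holds its last target. There are 200 camera calls.

TASK

I am about to service the rear hub: unclip the work light from the parts box and clip it squarely and well down over the top edge of the plywood tool rack, straight across from the middle of the hub and facing it. Then tilt the light's head down so that it shines at the middle of the hub, and leave everything else on the bench where it is.

Things in the scene. Friction and masses are not known exactly. Their poses are not given: they have to be found in the camera images.
- light: Battery bar light on a spring clamp, 250 g, the only lamp. Its clamp now sits over the left (+y) wall of the parts box, jaws down, handles up. Origin: centre of the clamp, where its pivot barrel (28 mm diameter, 30 mm along x) rests on the board's edge. Axes, of the clamp's front half: x along the edge, -y towards the lamp head, z up. A level arm 20 mm wide runs from barrel to head
- light_grip (a point): Where to grip: midway between the two handles, 66 mm above the origin when clipped. Handles are straight, 28 mm wide (x), 6 mm thick, their tops 84 mm above the origin; clipped on a 15 mm board they lean apart to 56 mm over their outsides at the top (about 38 mm at 45 mm above the origin). Squeezed to the stop they are parallel, 26 mm over all
- light_pivot (a point): The clamp's pivot axis (along x), 14 mm above the origin, in the barrel. Flat jaw pads 32 mm wide (x) reach from 4 to 38 mm below the edge; squeezed, their tips stand 38 mm apart. Each clamp half turns by half of the opening about this axis, so the head rises some 25 mm while squeezed
- light_jaw (a joint): Clamp hinge, the back (+y) half against the front half: 0 = jaw pads parallel and 15 mm apart, as clipped on a 15 mm board; +0.46 = squeezed to the stop; -0.28 = empty and shut. Sprung shut: squeezing the handles takes about 9 to 12 N on their upper halves to begin and up to 17 N at the stop (30 to 50 N is a safe squeeze); let go, it shuts on the board by itself
- head_hinge (a point): Axis of the head's tilt hinge (parallel to the light's x), at the end of the arm, 108 mm in front (-y) of the clamp's pivot and level with it when clipped
- light_head (a joint): Tilt of the light head: 0 = shines level (the bar's flat back upright), growing as the beam tips down, 1.5 = shines almost straight down. It stays where it is left; friction 0.05 N m, so about 2 to 3 N on its upper rear edge, pushed forwards and then down, tilts it
- light_beam (a point): Middle of the white light face of the head, 25 mm in front of its hinge. The head is a bar 150 mm along x, 48 mm high (24 mm either side of the hinge), 16 mm thick (8 to 24 mm in front of the hinge). The beam leaves along the point's -y axis; at tilt 0 that is the light's -y
- rack: Upright plywood tool rack fixed on the bench, the light's new place: a board 340 mm long (x), 15 mm thick (y), 180 mm high, its -y face bare and turned to the hub, a magnetic strip with tools on its +y face (up to 45 mm behind it, below 120 mm). Origin at the middle of its underside
- rack_edge (a point): Middle of the rack's top edge, 180 mm above the bench; the edge runs along x, 170 mm either way
- hub_mid (a point): Middle of the rear hub that lies on a dark wooden cradle (190 x 110 mm, fixed) between rack and box, axle level, 75 mm above the bench, its largest sprocket 110 mm across (top 130 mm above the bench). x runs along the axle
- box: Open plywood parts box fixed on the bench, 300 x 240 mm, 110 mm high, walls 15 mm; the light is clipped on its +y wall. Origin at the middle of its underside
- lube: Black oil bottle, 52 mm diameter, 140 mm tall, standing beyond the hub; bystander. Origin at its base
- spanner: Steel spanner 170 mm long lying on the bench behind (+y of) the rack; bystander
- grease: Low grease jar, 70 mm diameter, 60 mm tall, beside the oil bottle, beyond the hub; bystander. Origin at its base
Mind the look-alikes: they are no part of the job. Leave any green look-alike of the part that bears hub_mid alone.

How it is judged:
By the outcome, as a careful person would: the job done as asked, in the order asked, and still so for the second after the job is handed in, with the robot touching nothing.
It also fails if it takes over 62 s, if anything falls off the work surface, if the arm or the gripper's body presses on something with over 40 N, if the wrist force passes 120 N, or if a joint passes its speed limit or range.

## Working session

There is one attempt and no reset: what is moved stays moved. The work goes in short steps, Python scripts to look and compute and a tool call to move; the robot and the scene stay as the last step left them, time stands still between calls to the robot, and variables do not carry over. Pictures are saved under pics/ and viewed, at most 10 in all, crops included, and the job is handed in when it is done.

Besides the shell and the picture viewer there is one more tool, called after ">>>" as name([rows], argument=value, ...), one row to a line, values as JSON. play_rows: Moves the arm, as the interface text tells. Its arguments: {"type":"object","properties":{"steps":{"type":"array"},"grip_force":{"type":"number"}},"required":["steps"]}

```bash
mkdir -p pics; cat > h.py <<'E'
from rig import r, vision
import numpy as np, cv2
def world(cam,uv,d):
    c=vision.calibration(cam);K=np.array(c["mtx"]);T=np.array(c["extrinsics"])
    uv=np.atleast_2d(uv).astype(float);d=np.atleast_1d(d)
    p=np.c_[(uv[:,0]-K[0,2])/K[0,0]*d,(uv[:,1]-K[1,2])/K[1,1]*d,d]
    return p@T[:3,:3].T+T[:3,3]
def cloud(cam,depth):
    v,u=np.mgrid[:420,:560]
    return world(cam,np.c_[u.ravel(),v.ravel()],depth.ravel()).reshape(420,560,3)
E
python3 - <<'E'
from h import *
np.set_printoptions(precision=1,suppress=True)
P=[]
for cam in("side","top"):
    im,d=vision.grab_frame(cam);P.append(im);W=cloud(cam,d);np.savez(cam+".npz",im=im,W=W,d=d)
    print(cam,np.array(vision.calibration(cam)["extrinsics"]).tolist())
    for t in("light_grip","light","head_hinge","light_beam","rack_edge","hub_mid","box","lube","grease"):
        for o in vision.landmark_of(cam,t)[:3]:
            u,v=np.round(o["uv"]).astype(int)
            print(cam,t,round(o["conf"],2),u,v,W[min(max(v,0),419),min(max(u,0),559)])
    cv2.imwrite(f"pics/{cam}.png",cv2.resize(im[:,:,::-1],(800,600)))
print(r.sense())
E
```

```text
side [[-0.940699522622398, -0.25612495978900024, 0.22245092292700305, 320.41374365522597], [-0.3390694416617667, 0.6890165019036056, -0.6405374101765612, 972.1236187571781], [0.010785261664429908, -0.6779795462088819, -0.7350016415309751, 1121.2432017778083], [0.0, 0.0, 0.0, 1.0]]
side light_grip 0.63 332 142 [ 545.7 -189.8  177.6]
side light 0.77 330 159 [ 540.6 -164.9  122.2]
side light 0.67 337 136 [ 549.3 -290.3  128.6]
side head_hinge 0.58 336 136 [ 552.1 -285.1  131.6]
side light_beam 0.75 336 137 [ 536.8 -204.5  190.9]
side rack_edge 0.66 331 144 [ 548.4 -190.1  167.8]
side rack_edge 0.6 290 230 [552.9 231.5 178.5]
side rack_edge 0.34 331 157 [ 538.7 -168.9  128.7]
side hub_mid 0.96 256 358 [519.1 575.7  94.9]
side box 0.8 326 163 [ 552.5 -162.   102.2]
side lube 0.84 269 224 [662.5 116.   31.6]
side grease 0.65 266 205 [674.9 107.6 110.7]
top [[-0.002538818048138787, -0.983306944436047, 0.18193682262467692, 381.5217896605606], [-0.9999957186006867, 0.0022317131453638405, -0.001892679775604371, 117.99140536357527], [0.001455054368268216, -0.18194084885006312, -0.98330840041998
[... 209 characters left out ...]
 0.56 283 190 [668.4  95.4 101.3]
top light_beam 0.85 420 225 [ 557.1 -301.2  129.7]
top rack_edge 0.85 232 222 [560.  239.6 178.3]
top hub_mid 0.9 128 231 [546.5 558.1  90.9]
top box 0.69 404 227 [ 551.3 -254.3  130.2]
top lube 0.72 284 190 [667.3  92.5 106.3]
top grease 0.8 309 182 [702.2  13.7  63.6]
{'clock': 1.0, 'qpos': array([-1.1,  0.4,  1.6, -0. ,  1.2, -0. ]), 'qvel': array([ 0., -0.,  0.,  0., -0.,  0.]), 'joint_efforts': array([ -0. , -60.5, -34.2,  -0. ,   0. ,   0. ]), 'eef_pos': array([ 270.6, -563.4,  204. ]), 'tcp_rot': array([3.1, 0. , 0.4]), 'contact_force': array([-0.4,  0.5, -0.3]), 'wrist_torque': array([-0., -0., -0.]), 'grasp_force': 0.0, 'opening': 1.000045068491004}
```

View pics/side.png

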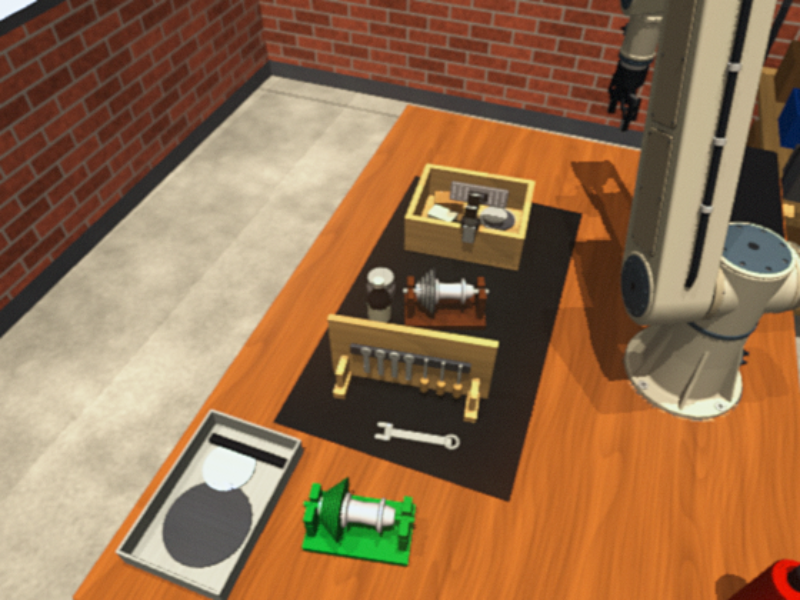

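View pics/top.png

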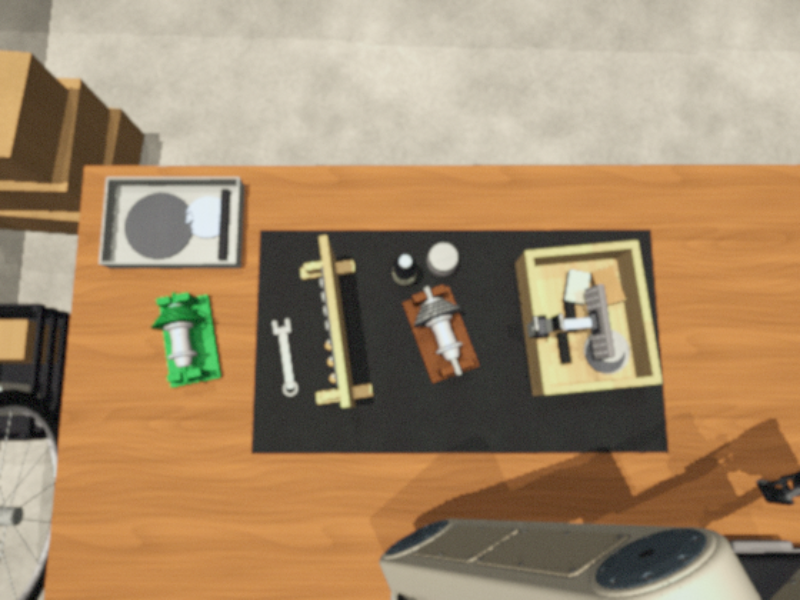

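The side view shows the brown-cradle hub between rack and box, with the green look-alike at (360,525). The top view shows the rack from (323,237) to (347,405), the real hub at about (440,330), and the light clip on the box wall at about (540,325).

```bash
python3 - <<'E'
from h import *
np.set_printoptions(precision=1,suppress=True)
D={c:np.load(c+".npz") for c in("side","top")}
def line(P,n):
    c=np.median(P,0);
    for k in range(4):
        m=P.mean(0);_,_,V=np.linalg.svd(P-m,full_matrices=False);v=V[0]*np.sign(V[0][0])
        e=(P-m)@np.array([-v[1],v[0]]);P=P[abs(e)<10]
    t=(P-m)@v
    print(n,len(P),"mean",m,"ang",np.degrees(np.arctan2(v[1],v[0])),"ends",m+v*t.min(),m+v*t.max(),"width",np.percentile((P-m)@np.array([-v[1],v[0]]),[2,98]))
for c in D:
    W=D[c]["W"];X,Y,Z=W[...,0],W[...,1],W[...,2]
    m=(Z>172)&(Z<190)&(Y>190)&(Y<290)&(X>350)&(X<760); line(W[m][:,:2],c+" rack"); print(np.median(Z[m]))
    m=(Z>102)&(Z<118)&(Y>-185)&(Y<-130)&(X>380)&(X<720); line(W[m][:,:2],c+" wall"); print(np.median(Z[m]))
    m=(Z>170)&(Z<215)&(Y>-230)&(Y<-120)&(X>450)&(X<650); p=W[m]; print("handles",len(p),p.min(0),p.max(0),np.median(p,0))
    m=(Z>112)&(Z<170)&(Y>-330)&(Y<-240)&(X>430)&(X<650); p=W[m]; line(p[:,:2],c+" head"); print(np.percentile(p[:,2],[2,50,98]))
    m=(Z>115)&(Z<140)&(Y>-250)&(Y<-200)&(X>430)&(X<650); p=W[m]; line(p[:,[1,0]],c+" arm(yx)")
    m=(Z>65)&(Z<140)&(Y>20)&(Y<170)&(X>400)&(X<625);line(W[m][:,:2],c+" hub")
im=D["top"]["im"];cv2.imwrite("pics/z.png",cv2.resize(np.hstack([im[150:290,270:470,::-1]]),(800,560),interpolation=2))
for cam in("top","side"):
  for o in vision.cut_out(cam,"hub_mid")[:3]:
    W=D[cam]["W"];p=W[o["region"]];print("cut",cam,o["conf"],o["uv"],len(p),np.percentile(p,[1,50,99],axis=0).tolist())
    if np.median(p[:,1])<300: np.savez("hub_"+cam+".npz",p=p);line(p[:,:2],"hubcut")
E
```

```text
side rack 688 mean [552.3 239.3] ang 8.425630842247624 ends [388.4 215.1] [723.5 264.7] width [-9.2  7.4]
179.03708335733313
side wall 285 mean [ 572.1 -171. ] ang 4.163066071995624 ends [ 413.7 -182.5] [ 711.  -160.9] width [-9.4  8.5]
108.51595976054216
handles 121 [ 530.  -205.2  170.4] [ 564.  -145.9  196. ] [ 546.5 -192.9  184.3]
side head 317 mean [ 556.1 -296.7] ang 5.5758041812037025 ends [ 435.2 -308.5] [ 632.3 -289.2] width [-9.   8.6]
[112.6 130.8 143.7]
  return _methods._mean(a, axis=axis, dtype=dtype,
  ret = um.true_divide(
<stdin>:7: RuntimeWarning: Mean of empty slice.
Traceback (most recent call last):
IndexError: index 0 is out of bounds for axis 0 with size 0
```

```bash
python3 - <<'E' 2>&1 | grep -v Warn
from h import *
np.set_printoptions(precision=1,suppress=True)
D={c:np.load(c+".npz") for c in("side","top")}
def line(P,n):
    if len(P)<10: print(n,"few");return
    for k in range(5):
        m=np.median(P,0) if k==0 else P.mean(0);_,_,V=np.linalg.svd(P-m,full_matrices=False);v=V[0]*np.sign(V[0][0])
        e=(P-m)@np.array([-v[1],v[0]]);P=P[abs(e)<12]
    t=(P-m)@v
    print(n,len(P),"mean",m,"ang",np.degrees(np.arctan2(v[1],v[0])),"ends",m+v*t.min(),m+v*t.max(),"width",np.percentile(e,[2,98]))
c="top"
W=D[c]["W"];X,Y,Z=W[...,0],W[...,1],W[...,2]
m=(Z>172)&(Z<190)&(Y>190)&(Y<290)&(X>350)&(X<760); line(W[m][:,:2],c+" rack"); print(np.median(Z[m]))
m=(Z>102)&(Z<118)&(Y>-185)&(Y<-130)&(X>380)&(X<720); line(W[m][:,:2],c+" wall"); print(np.median(Z[m]))
m=(Z>170)&(Z<215)&(Y>-230)&(Y<-120)&(X>450)&(X<650); p=W[m]; print("handles",len(p),p.min(0),p.max(0),np.median(p,0))
for s in(-1,1):
    q=p[s*(p[:,1]+170)>0]; print(q.mean(0),q.min(0),q.max(0))
m=(Z>118)&(Z<170)&(Y>-330)&(Y<-260)&(X>430)&(X<650); p=W[m]; line(p[:,:2],c+" head"); print(np.percentile(p[:,2],[2,50,98]))
m=(Z>110)&(Z<150)&(Y>-260)&(Y<-205)&(X>500)&(X<600); p=W[m]; line(p[:,[1,0]],c+" arm(yx)")
im=D["top"]["im"];cv2.imwrite("pics/z.png",cv2.resize(im[150:290,270:470,::-1],(800,560),interpolation=2))
for cam in("side","top"):
  vision.grab_frame(cam)
  for o in vision.cut_out(cam,"hub_mid")[:3]:
    W=D[cam]["W"];p=W[o["region"]];print("cut",cam,o["conf"],o["uv"],len(p),np.percentile(p,[1,50,99],axis=0).tolist())
    if np.median(p[:,1])<300: np.savez("hub_"+cam+".npz",p=p)
  m=(W[...,2]>8)&(W[...,1]>20)&(W[...,1]<170)&(W[...,0]>390)&(W[...,0]<625)
  pm=W[m];r_=cv2.minAreaRect(pm[:,:2].astype(np.float32));print(cam,"cradle+hub rect",r_)
  a=pm[(pm[:,2]>80)]; line(a[:,:2],cam+" axle")
  b=pm[pm[:,2]>115];print("sprocket top",len(b),b.mean(0) if len(b) else 0)
E
```

```text
top rack 679 mean [551.8 234.4] ang 8.396897116329791 ends [388.5 210.3] [725.4 260. ] width [-7.2  7.5]
180.11871915171446
top wall 357 mean [ 603.8 -173.6] ang 3.6809515600029474 ends [ 420.4 -185.4] [ 712.6 -166.6] width [-9.2  8.3]
110.31973101758808
handles 113 [ 529.7 -208.9  170.6] [ 564.5 -150.4  198.6] [ 547.9 -198.3  191.6]
[ 548.8 -201.2  186.8] [ 534.6 -208.9  170.6] [ 564.5 -194.7  198.2]
[ 543.9 -155.4  192.9] [ 529.7 -160.9  172.2] [ 559.3 -150.4  198.6]
top head 479 mean [ 557.2 -301.5] ang 5.418534190577313 ends [ 484.  -308.5] [ 632.1 -294.4] width [-10.6  11.2]
[119.7 134.9 145.1]
top arm(yx) 79 mean [-243.4  552.7] ang -12.044466859660478 ends [-259.6  556.1] [-226.9  549.2] width [-9.5  9.8]
cut side 0.96 [252.2, 366.5] 3494 [[436.859868306028, 513.9839128583923, 3.703739666323754], [533.6389211826042, 588.6326050761097, 40.08318386619487], [622.1937076027369, 640.6763902345372, 124.94194624901287]]
cut side 0.64 [313.5, 214.2] 1896 [[448.2253827686367, -34.54351015844893, 4.527931894420112], [545.0087559935153, 34.80973991301289, 23.054446051478067], [635.562178
[... 530 characters left out ...]
]
cut top 0.83 [310.2, 230.5] 2191 [[448.00514098476646, -57.62824005662125, 2.5577834066029483], [544.5934112122684, 21.150267002619017, 38.9577959213193], [637.2493330610494, 91.49028674212936, 126.53413143663892]]
cut top 0.71 [132.0, 232.3] 2422 [[437.1943790395612, 501.73494300287587, -1.1926739474472376], [537.125999794555, 555.0646922305422, 48.441098078229174], [633.0842016881735, 646.4387671571116, 125.26699541255502]]
top cradle+hub rect ((515.1925659179688, 94.93870544433594), (219.07528686523438, 149.70278930664062), 0.024284284561872482)
top axle 221 mean [573.7  38.3] ang 18.705507869105563 ends [501.9  14. ] [627.6  56.5] width [-11.   10.8]
sprocket top 51 [576.6  35.8 121.5]
```

View pics/z.png

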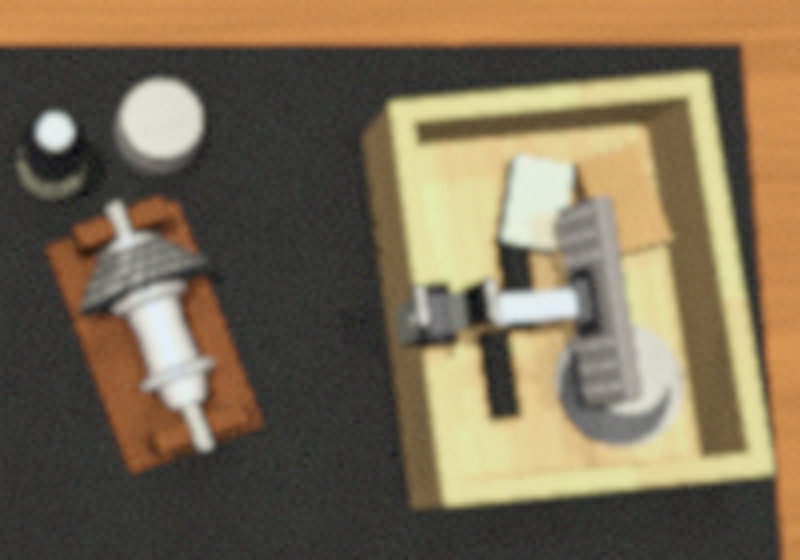

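The crop shows the clamp astride the box wall, handle pair about (430,310), head bar about (600,300), and hub axle from (115,205) to (203,447) on the brown cradle. Next I compute the hub's middle, its foot on the rack edge, and the first move.

```bash
cat >> h.py <<'E'
def atz(cam,uv,z):
    c=vision.calibration(cam);T=np.array(c["extrinsics"])[:3,3];p=world(cam,uv,[100.]*len(np.atleast_2d(uv)))
    return T+(p-T)*((z-T[2])/(p[:,2:]-T[2]))
def delta(x,y,z,yaw):
    s=r.sense();p=np.array(s["eef_pos"]);a=s["tcp_rot"];w=a[2]
    d=np.array([x,y,z])-p
    t=np.array([np.cos(w)*d[0]+np.sin(w)*d[1],np.sin(w)*d[0]-np.cos(w)*d[1],-d[2]])/10
    print("clock",round(s["clock"],2),"pos",p.round(1),"rot",np.round(a,3),"delta cm",t.round(2),"yaw",round(w-yaw,3),"open",round(s["opening"],3))
E
python3 - <<'E'
from h import *
np.set_printoptions(precision=1,suppress=True)
ends=atz("top",[[270+115/4,150+205/4],[270+203/4,150+447/4]],75);print("axle",ends,ends.mean(0))
cor=270,150
c=np.array([[47,245],[175,198],[265,430],[135,472]])/4+[270,150]
print("cradle z15..40",atz("top",c,15).mean(0),atz("top",c,40).mean(0))
hub=ends.mean(0)[:2]
a=np.radians(8.4);e=np.array([np.cos(a),np.sin(a)]);m=np.array([551.8,234.4])
f=m+e*((hub-m)@e);print("foot",f,"dist",np.linalg.norm(hub-f))
delta(547,-178,270,0.094)
E
```

```text
axle [[638.9  46.9  75. ]
 [454.9 -16.5  75. ]] [546.9  15.2  75. ]
cradle z15..40 [546.3  13.3  15. ] [543.3  15.2  40. ]
foot [515.4 229. ] dist 216.11139126898834
clock 1.2 pos [ 270.6 -563.4  204. ] rot [-3.1  0.   0.4] delta cm [ 41.6 -22.8  -6.6] yaw 0.354 open 1.0
```

>>> play_rows([
  {"delta_pos":[4,-2,-6.6],"yaw":0.1,"jaw":100},
  {"delta_pos":[8,-4.5,-6.6],"yaw":0.2,"jaw":100},
  {"delta_pos":[12,-6.5,-6.6],"yaw":0.354,"jaw":100},
  {"delta_pos":[16,-8.8,-6.6],"yaw":0.354,"jaw":100},
  {"delta_pos":[20,-11,-6.6],"yaw":0.354,"jaw":100},
  {"delta_pos":[24.4,-13.4,-6.6],"yaw":0.354,"jaw":100},
  {"delta_pos":[28.8,-15.8,-6.6],"yaw":0.354,"jaw":100},
  {"delta_pos":[33,-18,-6.6],"yaw":0.354,"jaw":100},
], grip_force=40)

```text
clock: 2.0
eef_pos: [488.7, -259.5, 270.3]
tcp_rot: [3.141, -0.001, 0.094]
contact_force: [0.0, 0.7, -0.7]
opening: 1.001
grasp_force: 0.0
```

```bash
python3 -c "
from h import *
delta(547,-178,240,0.094)"
```

```text
clock 2.0 pos [ 488.7 -259.5  270.3] rot [ 3.141e+00 -1.000e-03  9.400e-02] delta cm [ 6.56 -7.57  3.03] yaw -0.0 open 1.001
```

>>> play_rows([
  {"delta_pos":[2,-2.5,0],"yaw":0,"jaw":100},
  {"delta_pos":[4,-5,0],"yaw":0,"jaw":100},
  {"delta_pos":[6.5,-7.5,0],"yaw":0,"jaw":100},
  {"delta_pos":[6.5,-7.5,2],"yaw":0,"jaw":100},
  {"delta_pos":[6.5,-7.5,3],"yaw":0,"jaw":100},
  {"delta_pos":[6.5,-7.5,3],"yaw":0,"jaw":100},
  {"delta_pos":[6.5,-7.5,3],"yaw":0,"jaw":100},
  {"delta_pos":[6.5,-7.5,3],"yaw":0,"jaw":100},
])

```text
clock: 2.8
eef_pos: [545.6, -181.3, 240.8]
tcp_rot: [3.141, -0.001, 0.093]
contact_force: [-0.1, 0.5, -0.4]
opening: 0.998
grasp_force: 0.0
```

```bash
python3 -c "
from h import *
delta(547,-178,157,0.094)
im,d=vision.grab_frame('side');cv2.imwrite('pics/s2.png',cv2.resize(im[60:200,240:440,::-1],(800,560),interpolation=2))"
```

```text
clock 2.8 pos [ 545.6 -181.3  240.8] rot [ 3.141e+00 -1.000e-03  9.300e-02] delta cm [ 0.17 -0.31  8.38] yaw -0.001 open 0.998
```

View pics/s2.png

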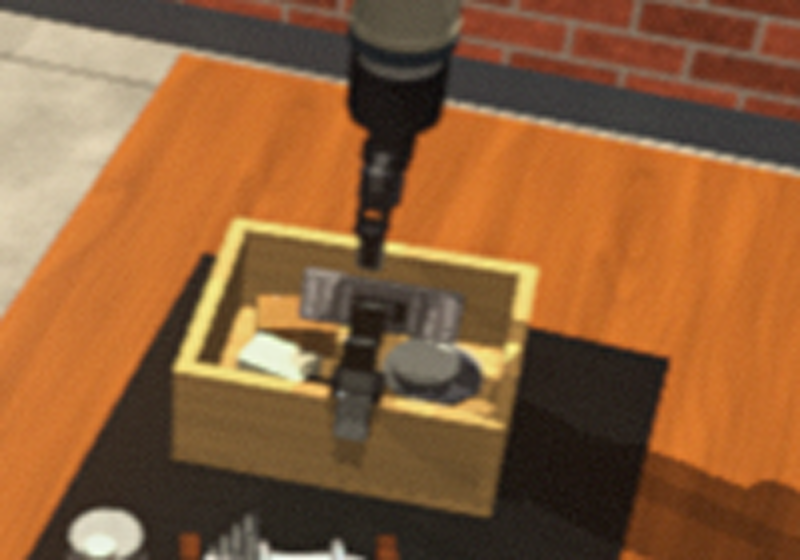

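The gripper is over the clamp and aligned with it in x, with fingertips at about (370,260). Next I descend and squeeze.

>>> play_rows([
  {"delta_pos":[0.1,-0.3,2],"yaw":0,"jaw":100},
  {"delta_pos":[0.1,-0.3,4.5],"yaw":0,"jaw":100},
  {"delta_pos":[0.1,-0.3,6.5],"yaw":0,"jaw":100},
  {"delta_pos":[0.1,-0.3,8.3],"yaw":0,"jaw":100},
  {"delta_pos":[0.1,-0.3,8.3],"yaw":0,"jaw":100},
  {"delta_pos":[0.1,-0.3,8.3],"yaw":0,"jaw":70},
  {"delta_pos":[0.1,-0.3,8.3],"yaw":0,"jaw":50},
  {"delta_pos":[0.1,-0.3,8.3],"yaw":0,"jaw":20},
], grip_force=40)

```text
clock: 3.65
eef_pos: [548.4, -178.6, 159.8]
tcp_rot: [3.139, -0.005, 0.094]
contact_force: [-1.2, -3.0, 20.8]
opening: 0.516
grasp_force: 14.0
```

>>> play_rows([
  {"delta_pos":[0,0,0],"yaw":0,"jaw":0},
  {"delta_pos":[0,0,0],"yaw":0,"jaw":0},
  {"delta_pos":[0,0,0],"yaw":0,"jaw":0},
  {"delta_pos":[0,0,0],"yaw":0,"jaw":0},
  {"delta_pos":[0,0,0],"yaw":0,"jaw":0},
  {"delta_pos":[0,0,0],"yaw":0,"jaw":0},
  {"delta_pos":[0,0,0],"yaw":0,"jaw":0},
  {"delta_pos":[0,0,0],"yaw":0,"jaw":0},
])

```text
clock: 4.45
eef_pos: [549.6, -178.9, 161.5]
tcp_rot: [3.138, -0.007, 0.094]
contact_force: [-1.4, -0.8, 20.1]
opening: 0.244
grasp_force: 40.7
```

```bash
python3 -c "
from h import *
delta(547,-178,320,0.094)"
```

```text
clock 4.45 pos [ 549.6 -178.9  161.5] rot [ 3.138 -0.007  0.094] delta cm [ -0.25  -0.12 -15.85] yaw -0.0 open 0.244
```

>>> play_rows([
  {"delta_pos":[0,0,-0.5],"yaw":0,"jaw":0},
  {"delta_pos":[0,0,-1.5],"yaw":0,"jaw":0},
  {"delta_pos":[0,0,-3],"yaw":0,"jaw":0},
  {"delta_pos":[0,0,-5],"yaw":0,"jaw":0},
  {"delta_pos":[0,0,-8],"yaw":0,"jaw":0},
  {"delta_pos":[0,0,-11],"yaw":0,"jaw":0},
  {"delta_pos":[0,0,-14],"yaw":0,"jaw":0},
  {"delta_pos":[0,0,-16],"yaw":0,"jaw":0},
])

```text
clock: 5.25
eef_pos: [546.5, -177.4, 319.7]
tcp_rot: [3.141, -0.002, 0.094]
contact_force: [0.3, -0.3, -2.8]
opening: 0.245
grasp_force: 39.7
```

```bash
python3 -c "
from h import *
delta(518,231,320,0.147)
im,d=vision.grab_frame('side');np.savez('s3.npz',im=im,W=cloud('side',d));cv2.imwrite('pics/s3.png',cv2.resize(im[40:200,240:440,::-1],(750,600),interpolation=2))"
```

```text
clock 5.25 pos [ 546.5 -177.4  319.7] rot [ 3.141e+00 -2.000e-03  9.400e-02] delta cm [ 9.900e-01 -4.092e+01 -3.000e-02] yaw -0.053 open 0.245
```

View pics/s3.png

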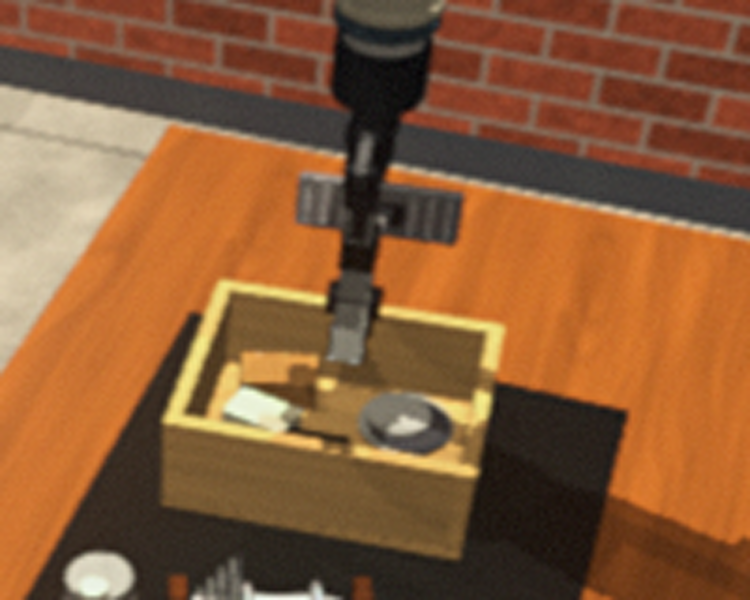

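The light is free of the box and hangs squarely in the gripper, jaws at (350,320) and head at (380,210). Now I carry it over the rack.

>>> play_rows([
  {"delta_pos":[0,-1,0],"yaw":0,"jaw":0},
  {"delta_pos":[0,-3,0],"yaw":0,"jaw":0},
  {"delta_pos":[0,-6,0],"yaw":0,"jaw":0},
  {"delta_pos":[0,-9.5,0],"yaw":0,"jaw":0},
  {"delta_pos":[0,-13,0],"yaw":0,"jaw":0},
  {"delta_pos":[0,-16.5,0],"yaw":0,"jaw":0},
  {"delta_pos":[0,-20,0],"yaw":0,"jaw":0},
  {"delta_pos":[0,-23.5,0],"yaw":0,"jaw":0},
])

```text
clock: 6.1
eef_pos: [522.5, 58.4, 315.1]
tcp_rot: [-3.141, 0.003, 0.094]
contact_force: [1.4, -0.5, -3.0]
opening: 0.248
grasp_force: 39.7
```

>>> play_rows([
  {"delta_pos":[0.2,-3.5,0],"yaw":-0.01,"jaw":0},
  {"delta_pos":[0.4,-7,0],"yaw":-0.02,"jaw":0},
  {"delta_pos":[0.6,-10,0],"yaw":-0.03,"jaw":0},
  {"delta_pos":[0.8,-13,0],"yaw":-0.04,"jaw":0},
  {"delta_pos":[0.9,-15.5,0],"yaw":-0.053,"jaw":0},
  {"delta_pos":[0.9,-17,0],"yaw":-0.053,"jaw":0},
  {"delta_pos":[0.9,-17.4,0],"yaw":-0.053,"jaw":0},
  {"delta_pos":[0.9,-17.4,0],"yaw":-0.053,"jaw":0},
])

```text
clock: 6.9
eef_pos: [516.3, 230.5, 316.2]
tcp_rot: [3.141, 0.001, 0.147]
contact_force: [0.1, -0.4, -2.6]
opening: 0.243
grasp_force: 39.7
```

```bash
python3 - <<'E'
from h import *
np.set_printoptions(precision=1,suppress=True)
delta(515.5,231.5,270,0.147)
ims=[]
for c in("side","top"):
    im,d=vision.grab_frame(c);W=cloud(c,d);np.savez(c+"4.npz",im=im,W=W);ims.append(im)
    o=vision.cut_out(c,"light");
    for q in o[:2]:
        p=W[q["region"]];print(c,q["conf"],q["uv"],np.percentile(p,[2,50,98],axis=0).tolist())
    for t in("light","light_grip","light_pivot","head_hinge","light_beam","rack_edge","hub_mid"):
        print(c,t,[(round(q["conf"],2),np.round(q["uv"]).tolist()) for q in vision.landmark_of(c,t)[:2]])
a=cv2.resize(ims[0][110:290,200:400,::-1],(400,360));b=cv2.resize(ims[1][120:300,180:380,::-1],(400,360))
cv2.imwrite("pics/s4.png",np.hstack([a,b]))
E
```

```text
clock 6.9 pos [516.3 230.5 316.2] rot [3.1 0.  0.1] delta cm [-0.1 -0.1  4.6] yaw 0.0 open 0.243
side 0.82 [312.2, 181.9] [[459.7796052897546, 101.13158378493968, 240.11124636927013], [509.2232538623173, 130.59666998693308, 297.2573857664021], [600.4501904969818, 261.0262629169073, 345.51705642592793]]
side light [(0.81, [304.0, 213.0])]
side light_grip [(0.92, [306.0, 197.0]), (0.72, [304.0, 209.0])]
side light_pivot [(0.62, [307.0, 209.0])]
side head_hinge [(0.9, [314.0, 178.0]), (0.3, [305.0, 200.0])]
side light_beam [(0.78, [312.0, 171.0])]
side rack_edge [(0.81, [288.0, 231.0])]
side hub_mid [(0.94, [315.0, 204.0]), (0.81, [252.0, 357.0])]
top 0.59 [276.5, 226.5] [[460.89960158078753, 92.70114685406297, 49.81300357227195], [519.4876736815525, 117.99140536357527, 308.4781079694533], [601.977474394235, 243.86713208376506, 347.8197682561905]]
top light [(0.93, [233.0, 232.0])]
top light_grip [(0.71, [224.0, 233.0])]
top light_pivot [(0.81, [231.0, 233.0])]
top head_hinge [(0.74, [272.0, 228.0])]
top light_beam [(0.8, [282.0, 222.0])]
top rack_edge []
top hub_mid [(0.81, [127.0, 230.0]), (0.71, [307.0, 228.0])]
```

View pics/s4.png

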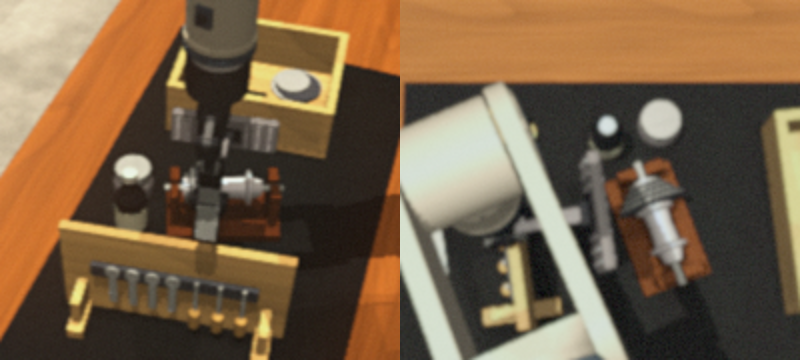

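Left half: the light hangs above the rack, jaws at (205,225). Right half: the head bar is near (600,200), level with the hub. I refine hub and light position from these frames.

```bash
python3 - <<'E'
from h import *
np.set_printoptions(precision=1,suppress=True)
print("hub net top",atz("top",[[307,228]],75),"side",atz("side",[[315,204]],75))
for c in("side","top"):
    W=np.load(c+"4.npz")["W"];m=(W[...,2]>265)&(W[...,2]<345)&(W[...,1]>75)&(W[...,1]<150)&(W[...,0]>420)&(W[...,0]<620)
    p=W[m];rc=cv2.minAreaRect(p[:,:2].astype(np.float32));print(c,len(p),rc,p[:,2].min(),p[:,2].max())
    e=np.array([np.cos(.147),np.sin(.147)]);t=(p[:,:2]-[516.3,230.5])@e;print("along-edge offset vs TCP",np.percentile(t,[.5,99.5]),"mid",np.percentile(t,[.5,99.5]).mean())
    j=W[(W[...,2]>215)&(W[...,2]<300)&(W[...,1]>215)&(W[...,1]<285)&(W[...,0]>480)&(W[...,0]<550)]
    if len(j):
        t=(j[:,:2]-[516.3,230.5])@e;n=(j[:,:2]-[516.3,230.5])@np.array([-e[1],e[0]]);print("jaw t",np.percentile(t,[2,98]),"n",np.percentile(n,[2,50,98]),"z",j[:,2].min())
    q=W[(W[...,2]>172)&(W[...,2]<184)&(W[...,1]>190)&(W[...,1]<290)&(W[...,0]>350)&(W[...,0]<760)]
    print("edge n at TCP frame",np.percentile((q[:,:2]-[516.3,230.5])@np.array([-e[1],e[0]]),[2,50,98]))
# hub axle in clouds
s=np.load("side.npz")["W"]
ends=atz("side",[[(400+0)*.7,293*.7],[489*.7,291*.7]],75);print("side axle approx",ends)
E
```

```text
hub net top [[556.4  23.   75. ]] side [[537.2  16.4  75. ]]
side 632 ((529.2784423828125, 125.0407485961914), (148.75328063964844, 45.54373550415039), 10.313204765319824) 270.11465257536383 322.583245260697
along-edge offset vs TCP [-76.2  71.3] mid -2.4401378726369245
jaw t [-24.6  19. ] n [-4.3 20.  33.6] z 233.23395888760285
edge n at TCP frame [-7.6  4.2 10.5]
top 730 ((529.6331787109375, 123.90841674804688), (148.4193115234375, 53.62773513793945), 7.90355920791626) 276.7588136003801 324.3947829551198
along-edge offset vs TCP [-76.2  70.8] mid -2.713056403740069
jaw t [-24.8  -6.8] n [-14.    1.9  28.1] z 237.50631031358034
edge n at TCP frame [-8.6 -1.7  6. ]
side axle approx [[644.1  61.4  75. ]
 [452.7 -16.5  75. ]]
```

Offsets are about 1 mm, which is good. Lowering now.

>>> play_rows([
  {"delta_pos":[0.1,0,1],"yaw":0,"jaw":0},
  {"delta_pos":[0.1,0,2.5],"yaw":0,"jaw":0},
  {"delta_pos":[0.1,0,4],"yaw":0,"jaw":0},
  {"delta_pos":[0.1,0,5],"yaw":0,"jaw":0},
  {"delta_pos":[0.1,0,6],"yaw":0,"jaw":0},
  {"delta_pos":[0.1,0,7],"yaw":0,"jaw":0},
  {"delta_pos":[0.1,0,7.6],"yaw":0,"jaw":0},
  {"delta_pos":[0.1,0,7.6],"yaw":0,"jaw":0},
])

```text
clock: 8.6
eef_pos: [517.5, 230.6, 240.1]
tcp_rot: [3.141, 0.001, 0.147]
contact_force: [0.1, 0.1, -2.4]
opening: 0.242
grasp_force: 39.7
```

>>> play_rows([
  {"delta_pos":[0,0,0.2],"yaw":0,"jaw":0},
  {"delta_pos":[0,0,0.3],"yaw":0,"jaw":0},
  {"delta_pos":[0,0,0.4],"yaw":0,"jaw":0},
  {"delta_pos":[0,0,0.5],"yaw":0,"jaw":0},
  {"delta_pos":[0,0,0.6],"yaw":0,"jaw":0},
  {"delta_pos":[0,0,0.7],"yaw":0,"jaw":0},
  {"delta_pos":[0,0,0.8],"yaw":0,"jaw":0},
  {"delta_pos":[0,0,0.8],"yaw":0,"jaw":0},
])

```text
clock: 9.4
eef_pos: [517.8, 230.7, 232.8]
tcp_rot: [3.142, 0.0, 0.147]
contact_force: [0.3, 1.0, -2.3]
opening: 0.247
grasp_force: 39.7
```

```bash
python3 - <<'E'
from h import *
np.set_printoptions(precision=1,suppress=True)
delta(516.5,231.5,228,0.147)
im,d=vision.grab_frame("side");cv2.imwrite("pics/s5.png",cv2.resize(im[150:290,220:420,::-1],(800,560),interpolation=2))
E
```

```text
clock 9.4 pos [517.8 230.7 232.8] rot [3.1 0.  0.1] delta cm [-0.1 -0.1  0.5] yaw -0.0 open 0.247
```

View pics/s5.png

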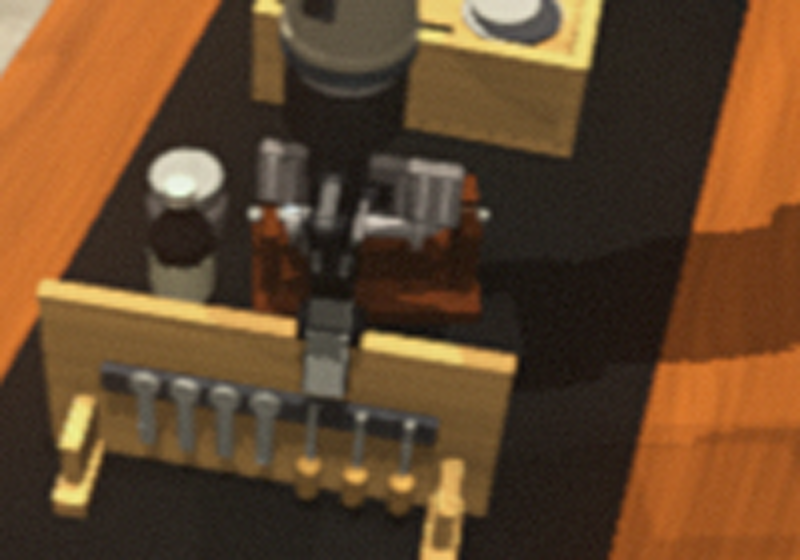

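The jaws straddle the edge at (325,345) with no contact so far. I lower further until it seats.

>>> play_rows([
  {"delta_pos":[0,0,0.1],"yaw":0,"jaw":0},
  {"delta_pos":[0,0,0.15],"yaw":0,"jaw":0},
  {"delta_pos":[0,0,0.2],"yaw":0,"jaw":0},
  {"delta_pos":[0,0,0.25],"yaw":0,"jaw":0},
  {"delta_pos":[0,0,0.3],"yaw":0,"jaw":0},
  {"delta_pos":[0,0,0.35],"yaw":0,"jaw":0},
  {"delta_pos":[0,0,0.4],"yaw":0,"jaw":0},
  {"delta_pos":[0,0,0.4],"yaw":0,"jaw":0},
])

```text
clock: 10.25
eef_pos: [519.1, 231.0, 231.6]
tcp_rot: [-3.141, -0.003, 0.147]
contact_force: [-3.9, -2.8, 17.2]
opening: 0.246
grasp_force: 41.7
```

Seated with 17 N. Release.

>>> play_rows([
  {"delta_pos":[0,0,0],"yaw":0,"jaw":35},
  {"delta_pos":[0,0,0],"yaw":0,"jaw":45},
  {"delta_pos":[0,0,0],"yaw":0,"jaw":55},
  {"delta_pos":[0,0,0],"yaw":0,"jaw":65},
  {"delta_pos":[0,0,0],"yaw":0,"jaw":80},
  {"delta_pos":[0,0,0],"yaw":0,"jaw":100},
  {"delta_pos":[0,0,0],"yaw":0,"jaw":100},
  {"delta_pos":[0,0,0],"yaw":0,"jaw":100},
])

```text
clock: 11.05
eef_pos: [518.0, 230.7, 229.1]
tcp_rot: [3.142, -0.0, 0.147]
contact_force: [0.8, 0.2, -0.4]
opening: 1.008
grasp_force: 0.0
```

>>> play_rows([
  {"delta_pos":[0,0,-1],"yaw":0,"jaw":100},
  {"delta_pos":[0,0,-3],"yaw":0,"jaw":100},
  {"delta_pos":[0,0,-6],"yaw":0,"jaw":100},
  {"delta_pos":[0,0,-10],"yaw":0,"jaw":100},
  {"delta_pos":[0,5,-12],"yaw":0,"jaw":0},
  {"delta_pos":[-5,10,-12],"yaw":0,"jaw":0},
  {"delta_pos":[-10,15,-12],"yaw":0,"jaw":0},
  {"delta_pos":[-15,17,-12],"yaw":0,"jaw":0},
])

```text
clock: 11.85
eef_pos: [428.4, 68.9, 349.6]
tcp_rot: [3.141, -0.001, 0.146]
contact_force: [0.1, -0.2, 0.5]
opening: 0.334
grasp_force: 0.0
```

```bash
cat > look.py <<'E'
from h import *
import sys
np.set_printoptions(precision=1,suppress=True)
ims=[];e=np.array([np.cos(.147),np.sin(.147)]);n=np.array([-e[1],e[0]])
for c in("side","top"):
    im,d=vision.grab_frame(c);W=cloud(c,d);np.savez(c+sys.argv[1]+".npz",im=im,W=W);ims.append(im)
    F=np.dstack([(W[...,:2]-[516,230])@e,(W[...,:2]-[516,230])@n,W[...,2]])
    h=F[(abs(F[...,0])<90)&(F[...,1]>-165)&(F[...,1]<-80)&(F[...,2]>150)&(F[...,2]<240)]
    print(c,"head t,n,z",len(h),np.percentile(h,[1,50,99],axis=0).tolist())
    _,_,V=np.linalg.svd(h[:,:2]-h[:,:2].mean(0),full_matrices=False);print(" bar angle in rack frame deg",np.degrees(np.arctan(V[0][1]/V[0][0])))
    g=F[(abs(F[...,0])<40)&(abs(F[...,1])<60)&(F[...,2]>245)&(F[...,2]<285)]
    if len(g):print(c,"handles",len(g),np.percentile(g,[1,50,99],axis=0).tolist())
    ed=F[(abs(F[...,1])<25)&(abs(F[...,2]-180)<8)&(abs(F[...,0])<200)&(abs(F[...,0])>40)]
    if len(ed):print(c,"edge n",np.percentile(ed[:,1],[2,50,98]))
cv2.imwrite(f"pics/l{sys.argv[1]}.png",np.hstack([cv2.resize(ims[0][130:270,230:370,::-1],(400,400),interpolation=2),cv2.resize(ims[1][150:290,200:340,::-1],(400,400),interpolation=2)]))
E
python3 look.py 6
```

```text
side head t,n,z 782 [[-73.9349914100415, -133.2781127935294, 174.46068310535682], [-3.701660580558899, -114.42783748431953, 202.66173218960375], [72.09641071613267, -91.16336606497784, 218.489243330706]]
 bar angle in rack frame deg -0.07263902593060839
side handles 167 [[-13.953448379247007, -24.856887478366737, 245.2479957500577], [0.5041933614813531, -14.683965739406345, 261.1364487133137], [14.675117169309177, 31.200037245057135, 270.4517022680381]]
side edge n [-6.3  4.5 11.2]
top head t,n,z 408 [[-21.508541010438226, -138.03538632276582, 177.04279522202722], [22.203664036307586, -120.7449241566029, 207.88947881121294], [72.50784146338411, -81.86469939412933, 218.39197654234314]]
 bar angle in rack frame deg -12.19129746059958
top handles 129 [[-15.028539552443185, -29.680600073142255, 245.5003814864921], [-0.2297515268805973, 16.34883989552033, 265.2389233114636], [14.469152534475741, 28.219089114116237, 272.66286537016725]]
top edge n [-8.1 -1.   6.5]
```

View pics/l6.png

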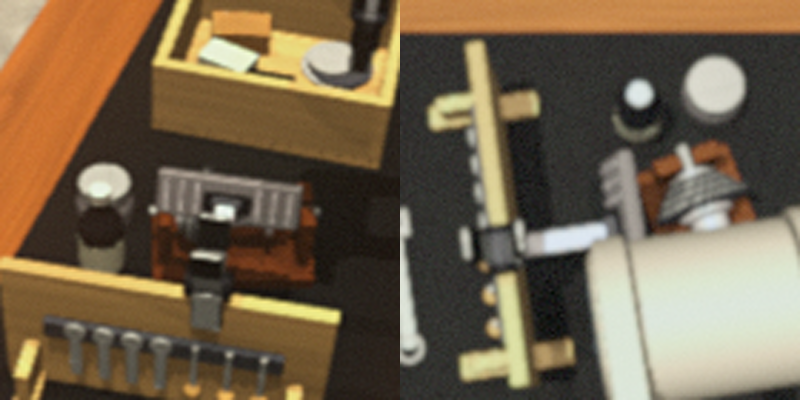

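The light is clipped square to the rack (bar angle about 0°) with the clamp at the spot I aimed for. The handles may sit a few mm high, so I compare seating depth before and after.

```bash
python3 - <<'E'
from h import *
np.set_printoptions(precision=1,suppress=True)
for c in("side","top"):
    for f,o,a,z0 in(("", (547,-178),.094,110),("6",(516,231),.147,180)):
        W=np.load(c+f+".npz")["W"];e=np.array([np.cos(a),np.sin(a)]);n=np.array([-e[1],e[0]])
        F=np.dstack([(W[...,:2]-o)@e,(W[...,:2]-o)@n,W[...,2]-z0])
        def q(m,k=(5,50,95)): return np.percentile(F[m][:,2],k) if m.sum()>3 else m.sum()
        T,N,Z=F[...,0],F[...,1],F[...,2]
        h=(abs(T)<20)&(abs(N)<40)&(Z>55)&(Z<100)
        print(c,f,"handles",q(h,(80,90,95,99,100)),"edge",q((abs(N)<6)&(abs(T)>30)&(abs(T)<120)&(abs(Z)<8)),"arm",q((abs(T)<8)&(N<-45)&(N>-80)&(abs(Z-15)<25)),"barrel",q((abs(T)<12)&(abs(N)<10)&(Z>10)&(Z<40)),"head top",q((abs(T)<75)&(N<-90)&(N>-140)&(Z>0)&(Z<60),(90,95,99)))
delta(430,130,350,.147)
E
```

```text
side  handles [80.6 82.3 83.9 85.3 86. ] edge [-6.8 -0.7  3.7] arm 0 barrel 2 head top [30.3 32.3 34.6]
side 6 handles [85.7 87.7 89.4 90.4 90.9] edge [-4.3 -0.3  2.3] arm 0 barrel 0 head top [35.1 36.1 38.5]
top  handles [84.7 86.1 87.1 88.2 88.6] edge [-5.5  0.4  4.4] arm [16.5 19.8 22.8] barrel [24.6 28.4 31. ] head top [32.7 34.1 35.6]
top 6 handles [88.5 89.8 90.8 92.6 94.2] edge [-3.   0.2  4. ] arm [20.2 23.3 27.1] barrel [27.  31.7 38.1] head top [35.9 37.  38.4]
clock 11.95 pos [425.3  67.7 349.9] rot [3.1 0.  0.1] delta cm [ 1.4 -6.1 -0. ] yaw -0.003 open 0.146
```

It sits about 4 mm high, because the opening pads dragged it up. I'll re-squeeze, press it home, and lower the arm as the pads open.

>>> play_rows([
  {"delta_pos":[4,-4,0],"yaw":0,"jaw":100},
  {"delta_pos":[8,-8,0],"yaw":0,"jaw":100},
  {"delta_pos":[11,-12,0],"yaw":0,"jaw":100},
  {"delta_pos":[11.6,-14.8,0],"yaw":0,"jaw":100},
  {"delta_pos":[11.6,-14.8,0],"yaw":0,"jaw":100},
  {"delta_pos":[11.6,-14.8,2],"yaw":0,"jaw":100},
  {"delta_pos":[11.6,-14.8,4],"yaw":0,"jaw":100},
  {"delta_pos":[11.6,-14.8,4],"yaw":0,"jaw":100},
])

```text
clock: 12.75
eef_pos: [520.8, 233.3, 306.9]
tcp_rot: [3.14, 0.004, 0.147]
contact_force: [-0.7, -0.2, -0.5]
opening: 0.999
grasp_force: 0.0
```

```bash
python3 -c "
from h import *
delta(517.5,231,228,.147)"
```

```text
clock 12.75 pos [520.8 233.3 306.9] rot [3.14  0.004 0.147] delta cm [-0.36  0.18  7.89] yaw -0.0 open 0.999
```

>>> play_rows([
  {"delta_pos":[-0.3,0.2,0],"yaw":0,"jaw":100},
  {"delta_pos":[-0.3,0.2,0.5],"yaw":0,"jaw":100},
  {"delta_pos":[-0.3,0.2,1.0],"yaw":0,"jaw":100},
  {"delta_pos":[-0.3,0.2,1.0],"yaw":0,"jaw":100},
  {"delta_pos":[-0.3,0.2,1.0],"yaw":0,"jaw":100},
  {"delta_pos":[-0.3,0.2,1.0],"yaw":0,"jaw":100},
  {"delta_pos":[-0.3,0.2,1.0],"yaw":0,"jaw":100},
  {"delta_pos":[-0.3,0.2,1.0],"yaw":0,"jaw":100},
])

```text
clock: 13.55
eef_pos: [519.5, 231.6, 299.0]
tcp_rot: [-3.142, -0.0, 0.147]
contact_force: [-0.1, 0.1, -0.1]
opening: 0.997
grasp_force: 0.0
```

```bash
python3 -c "
from h import *
delta(517.5,231,228,.147)"
```

```text
clock 13.55 pos [519.5 231.6 299. ] rot [-3.142 -0.     0.147] delta cm [-0.21  0.03  7.1 ] yaw -0.0 open 0.997
```

>>> play_rows([
  {"delta_pos":[-0.2,0,2],"yaw":0,"jaw":100},
  {"delta_pos":[-0.2,0,4],"yaw":0,"jaw":100},
  {"delta_pos":[-0.2,0,6],"yaw":0,"jaw":100},
  {"delta_pos":[-0.2,0,7.1],"yaw":0,"jaw":100},
  {"delta_pos":[-0.2,0,7.1],"yaw":0,"jaw":75},
  {"delta_pos":[-0.2,0,7.1],"yaw":0,"jaw":50},
  {"delta_pos":[-0.2,0,7.1],"yaw":0,"jaw":20},
  {"delta_pos":[-0.2,0,7.1],"yaw":0,"jaw":0},
], grip_force=40)

```text
clock: 14.35
eef_pos: [519.0, 231.6, 230.5]
tcp_rot: [-3.141, -0.004, 0.147]
contact_force: [-1.1, -2.6, 19.7]
opening: 0.33
grasp_force: 14.3
```

>>> play_rows([
  {"delta_pos":[0,0,0],"yaw":0,"jaw":0},
  {"delta_pos":[0,0,0],"yaw":0,"jaw":0},
  {"delta_pos":[0,0,0],"yaw":0,"jaw":0},
  {"delta_pos":[0,0,0],"yaw":0,"jaw":0},
  {"delta_pos":[0,0,0],"yaw":0,"jaw":0},
  {"delta_pos":[0,0,0],"yaw":0,"jaw":0},
  {"delta_pos":[0,0,0],"yaw":0,"jaw":0},
  {"delta_pos":[0,0,0],"yaw":0,"jaw":0},
])

```text
clock: 15.15
eef_pos: [519.4, 231.9, 231.4]
tcp_rot: [-3.14, -0.005, 0.147]
contact_force: [-3.3, -2.0, 15.6]
opening: 0.247
grasp_force: 41.9
```

>>> play_rows([
  {"delta_pos":[0,0,0.2],"yaw":0,"jaw":30},
  {"delta_pos":[0,0,0.4],"yaw":0,"jaw":38},
  {"delta_pos":[0,0,0.6],"yaw":0,"jaw":46},
  {"delta_pos":[0,0,0.8],"yaw":0,"jaw":54},
  {"delta_pos":[0,0,0.9],"yaw":0,"jaw":62},
  {"delta_pos":[0,0,1.0],"yaw":0,"jaw":75},
  {"delta_pos":[0,0,1.0],"yaw":0,"jaw":100},
  {"delta_pos":[0,0,1.0],"yaw":0,"jaw":100},
])

```text
clock: 15.95
eef_pos: [517.4, 231.2, 217.8]
tcp_rot: [3.141, 0.0, 0.147]
contact_force: [-0.6, 0.3, -0.5]
opening: 0.997
grasp_force: 0.0
```

>>> play_rows([
  {"delta_pos":[0,0,-1],"yaw":0,"jaw":100},
  {"delta_pos":[0,0,-3],"yaw":0,"jaw":100},
  {"delta_pos":[0,0,-6],"yaw":0,"jaw":100},
  {"delta_pos":[0,0,-9],"yaw":0,"jaw":100},
  {"delta_pos":[0,3,-11],"yaw":0,"jaw":0},
  {"delta_pos":[-3,5,-11],"yaw":0,"jaw":0},
  {"delta_pos":[-6,8,-11],"yaw":0,"jaw":0},
  {"delta_pos":[-10,10,-11],"yaw":0,"jaw":0},
])

```text
clock: 16.75
eef_pos: [432.9, 116.4, 328.5]
tcp_rot: [3.141, -0.001, 0.147]
contact_force: [-0.0, -0.6, 0.4]
opening: 0.328
grasp_force: 0.0
```

```bash
python3 look.py 7; python3 - <<'E'
from h import *
np.set_printoptions(precision=1,suppress=True)
for c in("side","top"):
    for f in "67":
        o,a,z0=(516,231),.147,180
        W=np.load(c+f+".npz")["W"];e=np.array([np.cos(a),np.sin(a)]);n=np.array([-e[1],e[0]])
        F=np.dstack([(W[...,:2]-o)@e,(W[...,:2]-o)@n,W[...,2]-z0])
        def q(m,k=(5,50,95)): return np.percentile(F[m][:,2],k) if m.sum()>3 else m.sum()
        T,N,Z=F[...,0],F[...,1],F[...,2]
        h=(abs(T)<20)&(abs(N)<40)&(Z>55)&(Z<100)
        print(c,f,"handles",q(h,(80,90,95,99,100)),"arm",q((abs(T)<8)&(N<-45)&(N>-80)&(abs(Z-15)<25)),"barrel",q((abs(T)<12)&(abs(N)<10)&(Z>10)&(Z<40)),"head top",q((abs(T)<75)&(N<-90)&(N>-140)&(Z>0)&(Z<60),(90,95,99)))
delta(516-135*-.1465*0,231,330,.147)
E
```

```text
side head t,n,z 776 [[-73.95226514302233, -133.3983673015341, 170.0215624375518], [-3.597855817913593, -114.5755356737998, 198.49314234503822], [72.09847052411831, -88.20674262974566, 213.24748866065443]]
 bar angle in rack frame deg -0.09859708827634082
side handles 151 [[-14.924181018071227, -24.414075773883006, 245.22349566909656], [0.34798535355849897, -15.17708937721425, 258.1494274171879], [14.591280259402165, 32.51739429629143, 266.0298946743975]]
side edge n [-6.8  4.3 10.9]
top head t,n,z 291 [[4.337056615637413, -138.0883377026749, 172.40262606620738], [37.0525827373144, -122.03942616981011, 204.70587206043365], [72.71307408466875, -84.85352076097863, 214.63888227785577]]
 bar angle in rack frame deg -12.671750291375712
top handles 97 [[-14.670593820656736, -29.239318313570486, 245.2495781717149], [1.2789274658293155, 18.382220129996107, 261.3947765729765], [14.793644531778403, 28.079566080454377, 266.6618231975973]]
top edge n [-8.3 -0.3  6.8]
side 6 handles [85.7 87.7 89.4 90.4 90.9] arm 0 barrel 0 head top [35.1 36.1 38.5]
side 7 handles [82.2 83.9 85.1 86.  88.8] arm 0 barrel 0 head top [30.6 31.9 33.4]
top 6 handles [88.5 89.8 90.8 92.6 94.2] arm [20.2 23.3 27.1] barrel [27.  31.7 38.1] head top [35.9 37.  38.4]
top 7 handles [83.6 84.9 85.8 86.6 88.8] arm [16.2 18.4 22.8] barrel [23.6 27.3 34.4] head top [32.2 33.1 34.8]
clock 16.85 pos [429.5 115.2 328.6] rot [3.1 0.  0.1] delta cm [ 10.2 -10.2  -0.1] yaw -0.002 open 0.145
```

Now it is fully seated, matching the original depth. Next I fit the head's back face to get the present tilt and target.

```bash
cat > tilt.py <<'E'
from h import *
import sys
np.set_printoptions(precision=1,suppress=True)
def tilt(f):
  for c in("side","top"):
    W=np.load(c+f+".npz")["W"];e=np.array([np.cos(.147),np.sin(.147)]);n=np.array([-e[1],e[0]])
    F=np.dstack([(W[...,:2]-[516,231])@e,(W[...,:2]-[516,231])@n,W[...,2]])
    m=(abs(F[...,0])<70)&(abs(F[...,0])>30)&(F[...,1]<-85)&(F[...,1]>-150)&(F[...,2]>165)&(F[...,2]<225)
    p=F[m][:,1:]
    if len(p)<20: print(c,"few");continue
    for k in range(6):
        mu=p.mean(0);_,_,V=np.linalg.svd(p-mu,full_matrices=False);v=V[0]*np.sign(V[0][1]);r_=(p-mu)@V[1];p=p[abs(r_)<max(3,2*r_.std())]
    t=(p-mu)@v
    print(c,f,len(p),"back face tilt",np.arctan2(-v[0],v[1]),"mid(n,z)",mu,"low",mu+v*np.percentile(t,1),"high",mu+v*np.percentile(t,99),"rms",r_.std())
E
python3 - <<'E'
from tilt import *
tilt("7")
E
```

```text
side 7 345 back face tilt 0.40927382211868246 mid(n,z) [-115.8  192.7] low [-106.3  170.9] high [-124.8  213.6] rms 1.9371458353061954
top 7 118 back face tilt 0.47688789018248645 mid(n,z) [-120.5  197.6] low [-107.8  173.1] high [-129.6  215.3] rms 1.7371097267141855
```

The head is already tilted about 0.42 rad and the target is about 0.85. I'll move the shut fingers above its upper rear edge and press down to z≈204.

```bash
python3 -c "
from h import *
delta(534.7,104.4,250,.147)"
```

```text
clock 16.85 pos [429.5 115.2 328.6] rot [3.141e+00 1.000e-03 1.450e-01] delta cm [10.25  2.59  7.86] yaw -0.002 open 0.145
```

>>> play_rows([
  {"delta_pos":[3,1,0],"yaw":0,"jaw":0},
  {"delta_pos":[6,2,0],"yaw":0,"jaw":0},
  {"delta_pos":[9,2.6,0],"yaw":0,"jaw":0},
  {"delta_pos":[10.2,2.6,0],"yaw":0,"jaw":0},
  {"delta_pos":[10.2,2.6,3],"yaw":0,"jaw":0},
  {"delta_pos":[10.2,2.6,6],"yaw":0,"jaw":0},
  {"delta_pos":[10.2,2.6,7.5],"yaw":0,"jaw":0},
  {"delta_pos":[10.2,2.6,7.5],"yaw":0,"jaw":0},
])

```text
clock: 17.65
eef_pos: [536.1, 107.0, 250.9]
tcp_rot: [3.142, 0.004, 0.147]
contact_force: [0.0, 0.2, 0.1]
opening: -0.001
grasp_force: 0.0
```

```bash
python3 -c "
from h import *
delta(534.7,104.4,216,.147)"
```

```text
clock 17.65 pos [536.1 107.  250.9] rot [3.142 0.004 0.147] delta cm [-0.18  0.23  3.49] yaw 0.0 open -0.001
```

Now down, slowly near contact.

>>> play_rows([
  {"delta_pos":[-0.1,0.2,1],"yaw":0,"jaw":0},
  {"delta_pos":[-0.1,0.2,2],"yaw":0,"jaw":0},
  {"delta_pos":[-0.1,0.2,3],"yaw":0,"jaw":0},
  {"delta_pos":[-0.1,0.2,3.6],"yaw":0,"jaw":0},
  {"delta_pos":[-0.1,0.2,3.9],"yaw":0,"jaw":0},
  {"delta_pos":[-0.1,0.2,4.1],"yaw":0,"jaw":0},
  {"delta_pos":[-0.1,0.2,4.2],"yaw":0,"jaw":0},
  {"delta_pos":[-0.1,0.2,4.2],"yaw":0,"jaw":0},
])

```text
clock: 18.45
eef_pos: [537.3, 104.8, 211.0]
tcp_rot: [-3.142, -0.0, 0.147]
contact_force: [-0.1, -0.1, 0.5]
opening: -0.003
grasp_force: 0.0
```

```bash
python3 look.py 8 | grep -v handles; python3 -c "
from tilt import *
tilt('8');delta(534.7,104.4,204,.147)"
```

```text
side head t,n,z 784 [[-73.87859548171878, -134.10957572212615, 169.192595852349], [-3.931014453957986, -114.54044491592722, 198.32392388093177], [72.18786190442412, -89.46851361092742, 213.97732177099596]]
 bar angle in rack frame deg -0.03824529587379045
side edge n [-6.3  4.2 11.2]
top head t,n,z 315 [[-75.75963829283232, -138.05056855063208, 173.74481213422573], [-40.22904654847194, -119.76148800618459, 202.8142767453371], [2.015682815860645, -87.94572152323464, 216.45338368812466]]
 bar angle in rack frame deg 19.670788056607655
top edge n [-8.1 -1.   6.6]
side 8 364 back face tilt 0.4234166757761145 mid(n,z) [-115.9  193. ] low [-105.8  170.6] high [-125.5  214.3] rms 2.1627321850041445
top 8 119 back face tilt 0.4722669512255564 mid(n,z) [-120.7  199.1] low [-107.9  174.2] high [-130.   217.4] rms 1.7948783508869857
clock 18.55 pos [537.4 104.8 211.2] rot [-3.1 -0.   0.1] delta cm [-0.3 -0.   0.7] yaw -0.0 open -0.0
```

>>> play_rows([
  {"delta_pos":[-0.2,0,0.1],"yaw":0,"jaw":0},
  {"delta_pos":[-0.2,0,0.2],"yaw":0,"jaw":0},
  {"delta_pos":[-0.2,0,0.3],"yaw":0,"jaw":0},
  {"delta_pos":[-0.2,0,0.4],"yaw":0,"jaw":0},
  {"delta_pos":[-0.2,0,0.5],"yaw":0,"jaw":0},
  {"delta_pos":[-0.2,0,0.6],"yaw":0,"jaw":0},
  {"delta_pos":[-0.2,0,0.7],"yaw":0,"jaw":0},
  {"delta_pos":[-0.2,0,0.7],"yaw":0,"jaw":0},
])

```text
clock: 19.35
eef_pos: [535.1, 104.4, 203.7]
tcp_rot: [-3.142, 0.0, 0.147]
contact_force: [-0.4, 0.4, -0.4]
opening: 0.002
grasp_force: 0.0
```

```bash
python3 look.py 9 | grep -v handles; python3 -c "
from tilt import *
tilt('9');delta(534.7,104.4,204,.147)"
```

```text
side head t,n,z 788 [[-73.8351328282954, -133.59143856584194, 169.36512432672285], [-3.6898816051363146, -114.93038632517671, 198.20281109523376], [72.21978209830156, -90.01388525197932, 217.12578404057234]]
 bar angle in rack frame deg 0.008730561454684121
side edge n [-6.6  4.5 11.1]
top head t,n,z 287 [[-75.8563991759455, -137.95947754324698, 173.77038225706903], [-43.66880278639102, -120.22743197648967, 202.7857469787739], [-3.7759316654944493, -88.64253675154586, 215.62245285478116]]
 bar angle in rack frame deg 18.114963646366693
top edge n [-8.1 -0.8  6.6]
side 9 349 back face tilt 0.42703262859493535 mid(n,z) [-116.1  192.8] low [-106.   170.6] high [-125.8  214.1] rms 2.0038525728250156
top 9 140 back face tilt 0.5295132871932101 mid(n,z) [-121.9  199.8] low [-106.9  174.3] high [-131.9  216.8] rms 2.45421323998896
clock 19.45 pos [535.2 104.5 203.9] rot [-3.1  0.   0.1] delta cm [-0.1  0.  -0. ] yaw -0.0 open 0.001
```

View pics/l9.png

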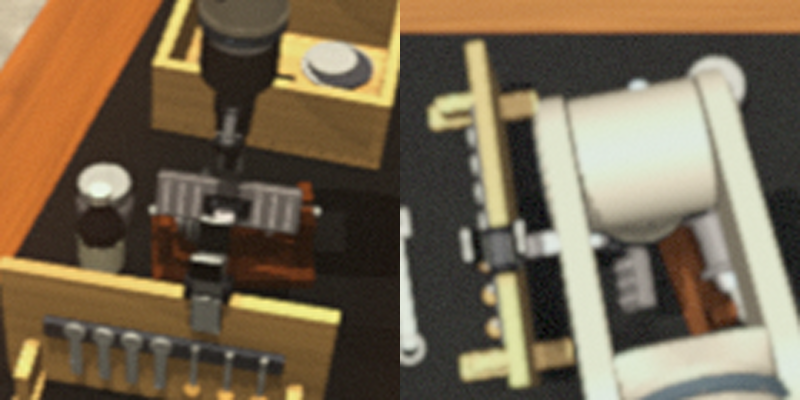

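The view shows the finger at (230,170), reaching the head's middle in line with the dark hinge bracket, but there is no contact force. I check where finger and head lie in depth.

```bash
python3 - <<'E'
from h import *
np.set_printoptions(precision=0,suppress=True,linewidth=150)
e=np.array([np.cos(.147),np.sin(.147)]);n=np.array([-e[1],e[0]])
for c in("side","top"):
  for f in "79":
    W=np.load(c+f+".npz")["W"];F=np.dstack([(W[...,:2]-[516,231])@e,(W[...,:2]-[516,231])@n,W[...,2]])
    print(c,f)
    for lo,hi in((-70,-40),(-35,-20),(-10,10),(25,40),(45,70)):
        row=[]
        for z in range(165,250,6):
            m=(F[...,0]>lo)&(F[...,0]<hi)&(F[...,1]<-70)&(F[...,1]>-170)&(F[...,2]>=z)&(F[...,2]<z+6)
            row.append(np.nan if m.sum()<3 else np.median(F[m][:,1]))
        print((lo,hi),np.array(row))
E
```

```text
side 7
(-70, -40) [  nan -107. -110. -113. -114. -118. -119. -126. -121.   nan   nan   nan   nan   nan   nan]
(-35, -20) [  nan -110. -110. -110. -113. -116. -121. -125.   nan   nan   nan   nan   nan   nan   nan]
(-10, 10) [  nan   nan   nan   nan   nan -102. -117. -125. -125.   nan   nan   nan   nan   nan   nan]
(25, 40) [  nan -108. -111. -113. -115. -119. -122. -127.   nan   nan   nan   nan   nan   nan   nan]
(45, 70) [-109. -108. -112. -114. -115. -117. -121. -126.   nan   nan   nan   nan   nan   nan   nan]
side 9
(-70, -40) [-110. -107. -110. -113. -115. -118. -120. -125. -124.   nan   nan   nan   nan   nan   nan]
(-35, -20) [-110. -109. -109. -110. -113. -118. -119. -127.   nan   nan   nan   nan   nan   nan   nan]
(-10, 10) [  nan   nan   nan   nan  -98. -101. -119. -126.   nan   nan   nan -122. -118. -117. -115.]
(25, 40) [-109. -108. -110. -113. -117. -118. -121. -125.   nan   nan   nan   nan   nan   nan   nan]
(45, 70) [-108. -108. -111. -113. -115. -119. -122. -126.   nan   nan   nan   nan   nan   nan   nan]
top 7
(-70, -40) [nan nan nan nan nan nan nan nan nan nan nan nan nan nan nan]
(-35, -20) [nan nan nan nan nan nan nan nan nan nan nan nan nan nan nan]
(-10, 10) [  nan   nan   nan   nan   nan  -93.  -89. -130.   nan   nan   nan   nan   nan   nan   nan]
(25, 40) [  nan -110. -112. -115. -117. -120. -124. -131. -128.   nan   nan   nan   nan   nan   nan]
(45, 70) [  nan -110. -112. -115. -117. -120. -125. -132. -129.   nan   nan   nan   nan   nan   nan]
top 9
(-70, -40) [  nan -110. -112. -115. -117. -119. -123. -131. -131.   nan   nan   nan   nan   nan   nan]
(-35, -20) [  nan   nan -111. -109. -116. -117. -122. -130.   nan   nan   nan   nan   nan   nan   nan]
(-10, 10) [ nan  nan  nan  nan  nan -95. -95.  nan  nan  nan  nan  nan  nan  nan  nan]
(25, 40) [nan nan nan nan nan nan nan nan nan nan nan nan nan nan nan]
(45, 70) [nan nan nan nan nan nan nan nan nan nan nan nan nan nan nan]
```

```bash
python3 - <<'E'
from h import *
c=vision.calibration("side");K=np.array(c["mtx"]);T=np.linalg.inv(np.array(c["extrinsics"]))
for p in([535.1,104.4,203.7],[535.1,104.4,217],[535.1,104.4,240]):
    q=K@(T[:3,:3]@p+T[:3,3]);print(p,q[:2]/q[2],((q[:2]/q[2])-[230,130])/.35)
im=np.load("side9.npz")["im"];cv2.imwrite("pics/c9.png",cv2.resize(im[170:220,280:346,::-1],(792,600),interpolation=2))
E
```

```text
[535.1, 104.4, 203.7] [309.9403619  195.02368597] [228.40103399 185.78195992]
[535.1, 104.4, 217] [310.2038078  191.87232701] [229.15373657 176.77807718]
[535.1, 104.4, 240] [310.66910514 186.30640644] [230.48315756 160.87544698]
```

View pics/c9.png

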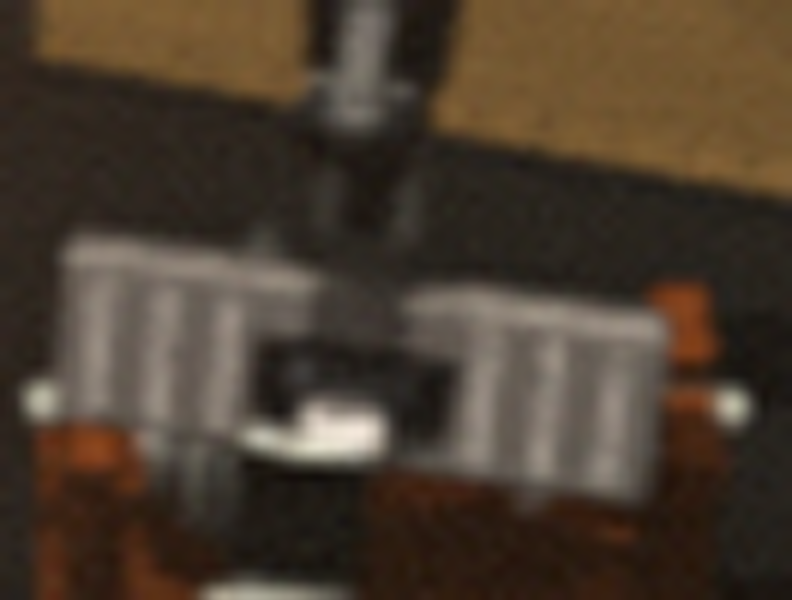

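The fingertip, at about (360,270) in the crop, is right at the bar's upper edge and casts a shadow on it. I continue down gently and watch the force.

>>> play_rows([
  {"delta_pos":[0,0,0.05],"yaw":0,"jaw":0},
  {"delta_pos":[0,0,0.1],"yaw":0,"jaw":0},
  {"delta_pos":[0,0,0.15],"yaw":0,"jaw":0},
  {"delta_pos":[0,0,0.2],"yaw":0,"jaw":0},
  {"delta_pos":[0,0,0.25],"yaw":0,"jaw":0},
  {"delta_pos":[0,0,0.3],"yaw":0,"jaw":0},
  {"delta_pos":[0,0,0.35],"yaw":0,"jaw":0},
  {"delta_pos":[0,0,0.4],"yaw":0,"jaw":0},
])

```text
clock: 20.25
eef_pos: [535.2, 104.5, 199.8]
tcp_rot: [-3.142, 0.0, 0.147]
contact_force: [-0.5, 0.3, -0.2]
opening: 0.0
grasp_force: 0.0
```

```bash
python3 look.py 10 | grep side; python3 -c "
from tilt import *
tilt('10');delta(534.7,104.4,204,.147);print(r.sense()['contact_force'])"
```

```text
side head t,n,z 795 [[-73.87110237925546, -134.12235082230694, 169.46517914780705], [-3.929043298623669, -115.06672712442976, 198.14331431276025], [71.9711454229811, -89.79651447334827, 235.10363926724997]]
side handles 148 [[-14.797934427623652, -25.92693867234387, 245.26487782484674], [0.11126931194741904, -15.130628988435888, 257.7137187968424], [14.73514808285227, 31.697066032193284, 266.3214481900154]]
side edge n [-6.4  4.3 10.8]
side 10 332 back face tilt 0.4090005083535847 mid(n,z) [-115.5  192.4] low [-105.8  170.2] high [-124.8  213.9] rms 1.8314879986137842
top 10 131 back face tilt 0.48233952228652544 mid(n,z) [-121.3  199.5] low [-106.7  171.7] high [-130.   216.2] rms 2.396950747824434
clock 20.35 pos [535.2 104.5 199.8] rot [-3.1  0.   0.1] delta cm [-0.1 -0.  -0.4] yaw -0.0 open 0.004
[-0.2  0.9 -0.7]
```

```bash
python3 - <<'E'
from h import *
np.set_printoptions(linewidth=170)
for f in("7","9","10"):
    im=np.load(f"side{f}.npz")["im"].mean(2).astype(int);print(f);print(im[186:206,300:322:1])
E
```

```text
7
[[ 38  39  38  41  40  41  35  38  39  42  39  37  37  39  39  38  35  38  36  43  35  37]
 [ 37  40  44  43  44  40  39  38  35  37  35  37  36  39  40  38  36  34  35  37  37  36]
 [ 42  53  58  51  45  40  36  37  36  39  38  38  37  38  39  36  38  35  37  32  38  39]
 [ 51  75  84  62  53  40  37  39  38  38  37  37  37  38  38  36  35  35  36  38  37  35]
 [ 66  95 100  76  54  39  32  32  36  37  36  38  35  36  37  34  35  37  34  38  37  33]
 [108 114 115  94  76  67  56  59  51  43  39  33  39  35  38  35  37  38  35  34  34  37]
 [138 140 141 137 132 124 109 106  96  86  76  73  65  60  55  49  44  40  36  35  35  35]
 [141 148 155 158 155 151 145 139 138 135 138 132 130 118 108  96  85  78  73  65  62  56]
 [114 115 116 121 126 130 136 142 145 149 153 156 153 146 143 142 137 137 136 133 121 107]
 [112 104 100 100 106 106 109 111 111 115 120 124 128 135 142 150 152 157 159 154 149 141]
 [113  97  99 102 108 105 101 100 104 103  99 103 105 109 109 114 116 119 122 128 133 136]
 [109  91  87  96  95  94  94  96 101  99 101 103 103 101 101 102  98 100 103 112 116 116]
 [ 96 
[... 3669 characters left out ...]
7  38  46  49  53  48  50  64  78  86  88  90  95 105 120 119]
 [ 87  49  30  32  36  35  32  28  30  30  31  33  33  46  62  71  74  77  88 105 125 116]
 [ 86  42  31  34  53  59  42  33  34  32  28  30  29  34  39  38  42  53  77 116 130 116]
 [ 78  36  26  39  56  57  43  40  39  37  38  36  36  40  38  29  23  36  76 121 135 112]
 [ 74  42  24  37  45  50  56  58  56  53  47  44  39  39  34  23  28  47  83 126 131 107]
 [ 75  43  25  25  37  67  93 100  98  89  78  58  42  36  32  26  25  54  92 131 138 102]
 [ 82  63  44  35  53 105 138 148 143 143 128  89  48  35  27  22  30  62  96 131 136 101]
 [112 120 107  88 103 161 202 210 215 212 189 124  58  30  30  28  36  65 102 128 130 101]]
```

Numerically, the visible fingertip ends about 20 mm above the nominal TCP, with dark background showing between tip and bar. So I continue down, watching force and tilt.

>>> play_rows([
  {"delta_pos":[0,0,0.1],"yaw":0,"jaw":0},
  {"delta_pos":[0,0,0.2],"yaw":0,"jaw":0},
  {"delta_pos":[0,0,0.3],"yaw":0,"jaw":0},
  {"delta_pos":[0,0,0.4],"yaw":0,"jaw":0},
  {"delta_pos":[0,0,0.5],"yaw":0,"jaw":0},
  {"delta_pos":[0,0,0.6],"yaw":0,"jaw":0},
  {"delta_pos":[0,0,0.7],"yaw":0,"jaw":0},
  {"delta_pos":[0,0,0.8],"yaw":0,"jaw":0},
])

```text
clock: 21.15
eef_pos: [535.2, 104.5, 191.8]
tcp_rot: [-3.142, 0.0, 0.147]
contact_force: [0.4, 0.3, -0.0]
opening: 0.001
grasp_force: 0.0
```

```bash
python3 look.py 11 | grep "head"; python3 -c "
from tilt import *
tilt('11');delta(534.7,104.4,204,.147);print(r.sense()['contact_force'])
im=np.load('side11.npz')['im'].mean(2).astype(int);print(im[184:200,306:316])"
```

```text
side head t,n,z 808 [[-73.81938427064411, -133.20232124612014, 170.05552665898057], [-3.5316977831604883, -115.13071733911872, 198.71888332381462], [71.90334382177159, -89.15789022413398, 236.13416513757718]]
top head t,n,z 279 [[-75.76161923783411, -138.03593272529528, 173.236019218381], [-44.77777008975309, -120.25817755297552, 203.65234878069077], [-3.504438125474501, -88.60938649582698, 215.1684317944046]]
side 11 373 back face tilt 0.41232229536898546 mid(n,z) [-115.9  192.7] low [-106.5  171.2] high [-125.1  213.7] rms 2.288347539181047
top 11 132 back face tilt 0.5035897333783799 mid(n,z) [-120.9  199.4] low [-107.3  174.8] high [-130.2  216.3] rms 2.0694083811866286
clock 21.25 pos [535.1 104.5 191.7] rot [-3.1  0.   0.1] delta cm [-0.  -0.  -1.2] yaw -0.0 open -0.002
[0.6 0.4 0.5]
[[ 33  42  47  56  48  36  32  31  32  33]
 [ 24  29  31  32  32  26  26  27  28  37]
 [ 29  30  28  27  25  23  23  28  33  37]
 [ 48  45  36  25  27  26  27  35  33  38]
 [ 53  55  36  23  27  26  39  50  48  41]
 [ 53  52  34  24  24  25  42  59  53  40]
 [ 53  53  31  28  25  29  44  55  50  38]
 [ 47  47  32  23  23  25  45  59  46  36]
 [ 54  52  39  34  32  35  47  54  44  34]
 [ 71  57  47  47  46  48  47  49  43  37]
 [ 83  64  56  55  55  53  55  57  68  68]
 [ 69  59  58  55  51  52  53  76 102 109]
 [ 64  58  58  54  49  53  56  73  91  98]
 [ 56  55  57  52  53  54  53  63  79  88]
 [ 36  41  42  45  51  45  50  64  80  85]
 [ 28  30  28  33  29  32  34  45  54  68]]
```

>>> play_rows([
  {"delta_pos":[0,0,0.05],"yaw":0,"jaw":0},
  {"delta_pos":[0,0,0.1],"yaw":0,"jaw":0},
  {"delta_pos":[0,0,0.15],"yaw":0,"jaw":0},
  {"delta_pos":[0,0,0.2],"yaw":0,"jaw":0},
  {"delta_pos":[0,0,0.3],"yaw":0,"jaw":0},
  {"delta_pos":[0,0,0.4],"yaw":0,"jaw":0},
  {"delta_pos":[0,0,0.5],"yaw":0,"jaw":0},
  {"delta_pos":[0,0,0.5],"yaw":0,"jaw":0},
])

```text
clock: 22.05
eef_pos: [535.1, 104.4, 186.7]
tcp_rot: [3.142, 0.0, 0.147]
contact_force: [-0.4, 0.5, 0.9]
opening: 0.001
grasp_force: 0.0
```

```bash
python3 look.py 12 | grep "head"; python3 -c "
from tilt import *
tilt('12');delta(534.7,104.4,204,.147);print(r.sense()['contact_force'])
im=np.load('side12.npz')['im'].mean(2).astype(int);print(im[184:200,306:316])"
```

```text
side head t,n,z 807 [[-73.83164848459826, -133.3952074333551, 169.32343950302183], [-3.366693287598488, -115.19502127257152, 198.4826686454851], [71.92210076529156, -89.85387751361682, 234.8990892948757]]
top head t,n,z 276 [[-75.93988827729842, -138.01018314061326, 173.1606349961101], [-45.26294967477598, -120.12637972050028, 203.43599062671956], [-3.2504435129236455, -88.5994989465844, 215.70189187760923]]
side 12 346 back face tilt 0.3976065054365897 mid(n,z) [-115.5  192.3] low [-105.9  169.4] high [-124.3  213.3] rms 1.8948352910636055
top 12 127 back face tilt 0.4891975927277463 mid(n,z) [-121.2  199.2] low [-107.3  172.9] high [-130.4  216.5] rms 2.2120758154638978
clock 22.15 pos [535.2 104.5 186.8] rot [3.1 0.  0.1] delta cm [-0.1 -0.  -1.7] yaw -0.0 open 0.001
[ 0.  -0.1 -0.1]
[[ 51  75  90  92  86  59  46  40  30  33]
 [ 34  49  61  63  55  42  38  32  35  34]
 [ 27  28  36  36  32  30  26  27  29  33]
 [ 31  31  25  29  25  22  27  25  29  34]
 [ 45  47  30  25  26  29  29  30  32  37]
 [ 50  55  36  22  26  25  36  43  42  38]
 [ 53  52  33  26  28  28  43  57  52  37]
 [ 48  53  32  25  27  31  45  59  51  39]
 [ 60  52  31  22  24  28  45  57  48  38]
 [ 59  53  41  29  29  32  50  54  46  39]
 [ 66  58  54  46  47  50  52  61  68  66]
 [ 63  55  57  51  52  52  57  79 104 108]
 [ 67  56  56  53  53  50  57  72  91  96]
 [ 53  52  56  57  53  50  53  61  77  87]
 [ 37  39  44  48  47  51  47  57  81  84]
 [ 29  27  31  29  31  28  33  43  53  66]]
```

```bash
python3 - <<'E'
from h import *
np.set_printoptions(precision=0,suppress=True,linewidth=150)
e=np.array([np.cos(.147),np.sin(.147)]);n=np.array([-e[1],e[0]])
for c,f in(("side","9"),("side","12")):
    W=np.load(c+f+".npz")["W"];F=np.dstack([(W[...,:2]-[516,231])@e,(W[...,:2]-[516,231])@n,W[...,2]])
    print(f)
    for v in range(160,200,2): print(v,*[F[v,u] for u in(307,310,312)])
E
```

```text
9
160 [ 12. -91. 370.] [  4. -92. 371.] [ -1. -89. 374.]
162 [ 13. -98. 357.] [  4. -90. 366.] [ -2. -89. 368.]
164 [  14. -116.  335.] [  3. -91. 358.] [ -1. -94. 356.]
166 [  13. -111.  332.] [  3. -93. 350.] [ -2. -91. 352.]
168 [ 11. -92. 341.] [  2. -89. 346.] [ -2. -96. 340.]
170 [ 10. -90. 336.] [  2. -88. 340.] [ -3. -90. 339.]
172 [  12. -112.  308.] [  1. -88. 333.] [ -4. -86. 336.]
174 [  12. -111.  302.] [  1. -83. 330.] [ -4. -87. 327.]
176 [  8. -85. 319.] [ -0. -78. 327.] [  -2. -112.  296.]
178 [  7. -72. 325.] [ -1. -76. 322.] [ -6. -75. 324.]
180 [  6. -69. 320.] [ -2. -67. 324.] [ -8. -68. 323.]
182 [  6. -78. 304.] [ -2. -73. 310.] [ -8. -70. 314.]
184 [  11. -122.  253.] [   2. -120.  256.] [  -5. -100.  277.]
186 [  11. -124.  243.] [   1. -119.  250.] [  -5. -113.  256.]
188 [  10. -124.  235.] [   1. -117.  243.] [  -5. -117.  245.]
190 [  34. -347.    2.] [  23. -354.   -4.] [  -5. -126.  228.]
192 [  10. -133.  209.] [  22. -343.   -2.] [  14. -342.    0.]
194 [   9. -126.  208.] [   0. -126.  211.] [  -6. -124.  213.]
196 [   8. -121.  205.] [  -1. -122.  2
[... 551 characters left out ...]
10.] [  1. -88. 318.] [ -5. -86. 321.]
178 [  11. -112.  286.] [ -0. -85. 313.] [ -4. -99. 301.]
180 [  11. -113.  277.] [ -1. -81. 310.] [  -3. -115.  279.]
182 [  6. -74. 308.] [ -2. -77. 307.] [ -6. -85. 300.]
184 [  5. -69. 305.] [ -3. -70. 306.] [ -8. -69. 308.]
186 [  5. -76. 291.] [ -3. -69. 300.] [ -9. -67. 303.]
188 [  10. -123.  236.] [ -1. -96. 264.] [ -7. -89. 273.]
190 [   9. -120.  230.] [   0. -117.  236.] [  -5. -120.  234.]
192 [   9. -125.  218.] [  -0. -117.  227.] [  -6. -113.  233.]
194 [   9. -125.  210.] [  -0. -123.  213.] [  -6. -123.  214.]
196 [   8. -120.  206.] [  -1. -121.  206.] [  -7. -121.  209.]
198 [   7. -118.  200.] [  -1. -120.  199.] [  -7. -121.  200.]
```

>>> play_rows([
  {"delta_pos":[0,0,0.1],"yaw":0,"jaw":0},
  {"delta_pos":[0,0,0.2],"yaw":0,"jaw":0},
  {"delta_pos":[0,0,0.3],"yaw":0,"jaw":0},
  {"delta_pos":[0,0,0.4],"yaw":0,"jaw":0},
  {"delta_pos":[0,0,0.5],"yaw":0,"jaw":0},
  {"delta_pos":[0,0,0.6],"yaw":0,"jaw":0},
  {"delta_pos":[0,0,0.7],"yaw":0,"jaw":0},
  {"delta_pos":[0,0,0.7],"yaw":0,"jaw":0},
])

```text
clock: 22.95
eef_pos: [535.7, 104.1, 180.2]
tcp_rot: [3.141, -0.001, 0.147]
contact_force: [0.6, -3.0, 3.9]
opening: 0.001
grasp_force: 1.9
```

```bash
python3 look.py 13 >/dev/null; python3 -c "
from tilt import *
tilt('13');s=r.sense();print(s['eef_pos'],s['contact_force'],s['wrist_torque'],s['opening'])
im=np.load('side13.npz')['im'].mean(2).astype(int);print(im[184:200,300:318])"
```

```text
side 13 370 back face tilt 0.6576124526091673 mid(n,z) [-114.6  189.4] low [-100.1  170.6] high [-128.7  207.6] rms 2.1663102459968826
top 13 164 back face tilt 0.7064158518694748 mid(n,z) [-119.3  193.6] low [-101.5  172.7] high [-132.8  209.4] rms 2.0553431631504737
[535.6 104.3 180.1] [ 0.4 -2.2  3.7] [-0.5 -0.1 -0. ] -0.0002662347189589566
[[ 37  37  41  38  43  51  63  84  97 104  87  56  51  42  30  34  37  37]
 [ 40  37  38  39  38  50  69  96 111 106  87  52  46  38  24  30  36  37]
 [ 36  36  39  37  34  37  45  70  81  83  66  47  43  35  33  33  34  34]
 [ 37  39  38  35  31  27  32  44  45  48  42  36  30  29  28  33  34  37]
 [ 39  43  45  39  30  28  26  27  31  32  26  24  26  27  31  33  35  36]
 [ 45  60  59  47  37  33  35  36  28  23  22  23  28  29  37  38  39  35]
 [ 48  65  65  47  39  41  50  49  33  25  25  24  35  38  41  35  35  35]
 [ 54  62  67  50  38  40  51  50  34  25  22  30  45  58  46  36  36  36]
 [ 85  82  79  58  45  41  47  43  30  24  26  32  48  55  49  35  38  34]
 [123 116 109  85  65  55  54  44  27  20  27  31  48  58  44  32  35  32]
 [127 119 121 115  98  76  59  48  33  28  27  34  51  55  47  38  41  41]
 [132 117 118 120 116  92  66  56  43  37  34  47  57  56  52  58  64  70]
 [132 116 117 120 119 102  77  60  57  53  54  56  57  57  63  86 104 105]
 [122 106 104 107 107 106  84  68  61  59  56  55  58  66  85 103 108 113]
 [117  77  60  57  63  63  58  54  54  53  51  52  55  77  99 110 109 109]
 [109  66  35  31  37  36  34  30  32  35  36  35  40  59  81  98  98  98]]
```

Contact made: the tilt is now about 0.68. About 3.7 mm further down gives about 0.85.

>>> play_rows([
  {"delta_pos":[0,0,0.05],"yaw":0,"jaw":0},
  {"delta_pos":[0,0,0.1],"yaw":0,"jaw":0},
  {"delta_pos":[0,0,0.15],"yaw":0,"jaw":0},
  {"delta_pos":[0,0,0.2],"yaw":0,"jaw":0},
  {"delta_pos":[0,0,0.25],"yaw":0,"jaw":0},
  {"delta_pos":[0,0,0.3],"yaw":0,"jaw":0},
  {"delta_pos":[0,0,0.35],"yaw":0,"jaw":0},
  {"delta_pos":[0,0,0.35],"yaw":0,"jaw":0},
])

```text
clock: 23.85
eef_pos: [535.7, 103.3, 176.6]
tcp_rot: [3.139, -0.001, 0.147]
contact_force: [1.8, -9.8, 6.9]
opening: 0.004
grasp_force: 5.9
```

```bash
python3 look.py 14 >/dev/null; python3 -c "
from tilt import *
tilt('14');s=r.sense();print(s['clock'],s['eef_pos'],s['contact_force'])
for c in('side','top'):
    for t in('light_beam','head_hinge'):
        for q in vision.landmark_of(c,t)[:1]: print(c,t,q['conf'],q['uv'],atz(c,[q['uv']],175 if t=='light_beam' else 194))"
```

```text
side 14 358 back face tilt 0.8168454137231869 mid(n,z) [-113.1  187.8] low [-96.5 172.2] high [-130.4  204.1] rms 2.0621452740603083
top 14 180 back face tilt 0.8056231430457644 mid(n,z) [-117.5  191.5] low [-99.5 174.2] high [-134.1  207.4] rms 1.672989241186978
23.95 [535.7 103.3 176.6] [  2.1 -10.1   6.4]
side head_hinge 0.67 [309.3, 199.9] [[533.2 115.1 194. ]]
top light_beam 0.8 [280.3, 229.3] [[539.6 104.8 175. ]]
top head_hinge 0.58 [271.4, 231.6] [[530.8 129.5 194. ]]
```

The tilt is about 0.81 but a side force is building, so I back off and measure unloaded.

>>> play_rows([
  {"delta_pos":[0,0.3,-0.5],"yaw":0,"jaw":0},
  {"delta_pos":[0,0.5,-1.5],"yaw":0,"jaw":0},
  {"delta_pos":[0,0.5,-4],"yaw":0,"jaw":0},
  {"delta_pos":[0,0.5,-8],"yaw":0,"jaw":0},
  {"delta_pos":[0,0.5,-12],"yaw":0,"jaw":0},
  {"delta_pos":[-4,0.5,-13],"yaw":0,"jaw":0},
  {"delta_pos":[-8,0.5,-13],"yaw":0,"jaw":0},
  {"delta_pos":[-12,0.5,-13],"yaw":0,"jaw":0},
])

```text
clock: 24.95
eef_pos: [415.7, 82.2, 306.9]
tcp_rot: [-3.141, -0.0, 0.147]
contact_force: [0.4, 0.1, 0.7]
opening: -0.005
grasp_force: 0.0
```

>>> play_rows([
  {"delta_pos":[-4,0,0],"yaw":0,"jaw":0},
  {"delta_pos":[-8,2,0],"yaw":0,"jaw":0},
  {"delta_pos":[-10,6,0],"yaw":0,"jaw":0},
  {"delta_pos":[-10,10,0],"yaw":0,"jaw":0},
  {"delta_pos":[-10,14,0],"yaw":0,"jaw":0},
  {"delta_pos":[-10,18,0],"yaw":0,"jaw":0},
  {"delta_pos":[-10,22,0],"yaw":0,"jaw":0},
  {"delta_pos":[-10,25,0],"yaw":0,"jaw":0},
])

```text
clock: 25.75
eef_pos: [354.8, -181.7, 306.9]
tcp_rot: [-3.141, -0.001, 0.146]
contact_force: [0.4, -0.0, 0.3]
opening: -0.003
grasp_force: 0.0
```

```bash
python3 look.py 15; python3 -c "
from tilt import *
tilt('15');s=r.sense();print(s['clock'],s['eef_pos'],s['contact_force'])
for c in('side','top'):
    for t in('light_beam','head_hinge','hub_mid'):
        for q in vision.landmark_of(c,t)[:2]: print(c,t,q['conf'],q['uv'],atz(c,[q['uv']],dict(light_beam=175,head_hinge=194,hub_mid=75)[t]))
W=np.load('top15.npz')['W'];M=(W[...,2]>8)&(W[...,1]>-80)&(W[...,1]<90)&(W[...,0]>440)&(W[...,0]<630)&(W[...,2]<60)
"
```

```text
side head t,n,z 762 [[-74.37255448446275, -131.56765079140465, 168.75973904197866], [-5.382114139707275, -111.28674198322082, 191.9317490787755], [72.32805139086237, -89.74947619369414, 204.5943039230713]]
 bar angle in rack frame deg -0.25907090794118115
side handles 144 [[-14.903482702448246, -25.977093598145782, 245.89533422243264], [0.3292549959992299, -14.765422104114577, 258.63884196267423], [14.530146859735405, 32.196245204278554, 266.403732331892]]
side edge n [-6.3  4.3 11.5]
top head t,n,z 879 [[-75.00723111636154, -140.36917929563182, 172.05884834975387], [-3.4589387696499787, -118.66845079578209, 196.9805730097853], [71.78665118929618, -83.60312492057821, 206.19971989303428]]
 bar angle in rack frame deg 0.012070040287484823
top handles 117 [[-15.124318332315141, -29.47758674427356, 246.2360846180826], [-1.2421895209278524, 16.754701988486264, 261.4606955182769], [14.230729408776348, 28.14675120692725, 267.6075701820222]]
top edge n [-8.2 -0.9  6.7]
side 15 385 back face tilt 0.8223971621276955 mid(n,z) [-113.2  188.4] low [-96.2 172.6] high [-129.9  203.9] rms 2.2778844097892126
top 15 346 back face tilt 0.8218701461512884 mid(n,z) [-117.7  191. ] low [-99.5 174.1] high [-134.2  206.3] rms 1.8625351870364093
25.85 [ 355.2 -182.4  306.6] [ 0.3  0.6 -0.1]
side light_beam 0.85 [307.4, 202.4] [[539.8 109.4 175. ]]
side light_beam 0.63 [285.8, 268.6] [[521.1 356.5 175. ]]
side head_hinge 0.66 [310.0, 199.4] [[531.8 112.4 194. ]]
side hub_mid 0.79 [253.2, 358.3] [[529.2 571.1  75. ]]
side hub_mid 0.56 [312.4, 202.8] [[546.9  14.2  75. ]]
top light_beam 0.94 [283.7, 230.0] [[537.6  95.4 175. ]]
top light_beam 0.56 [405.0, 225.8] [[ 548.6 -244.   175. ]]
top head_hinge 0.96 [273.5, 230.6] [[533.5 123.7 194. ]]
top hub_mid 0.93 [127.4, 231.9] [[545.8 565.2  75. ]]
top hub_mid 0.57 [308.8, 229.0] [[553.4  17.6  75. ]]
```

Both cameras give a tilt of 0.82, and the line to the hub needs 0.82–0.85. The clamp is square, seated and unmoved, and the arm is clear. Handing in.

```bash
python3 -c "
from rig import r
print(r.sense()['qvel'].round(3)); print(r.sign_off())"
```

```text
[ 0.002 -0.    -0.002 -0.003 -0.003 -0.003]
the job is handed in; nothing more can be done
None
```

The work light is now clipped square and fully down on the rack's top edge, straight across from the middle of the hub. Its head is tilted about 0.82 rad down, within about 0.03 rad of aiming at the hub's middle by camera measurement, and the job is handed in.

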